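Stand the tube posts on their base plates for tacking

ROBOT

A 6-joint arm with a two-finger parallel gripper is mounted at the origin on the work surface. World frame = base frame: x ahead of the robot, y to its left, z up, the work surface at z = 0. Lengths are in m, angles in degrees, forces in N, time in s.
With the tool pointing down it reaches from about 0.25 to 0.725 m from the base axis. Payload 9.7 kg.
Tool frame: the origin (TCP) lies between the finger pads; the fingertips stand 11 mm ahead of it and the grasp point (between the pads) lies 8 mm behind it; z points along the fingers, x is the direction in which the jaws open and shut, and the axes are right-handed (so a half turn about z gives the same grasp; the last joint's range is limited). The gripper opens to 85 mm and grips with 20 to 120 N. Pads are 22 mm wide; open, the fingers measure 114 mm over their backs; the gripper's body (76 mm by 85 mm) begins 54 mm behind the grasp point. The pads swing forward as they close: fully open they stand 13 mm farther back than shut.
Start: joints at [70.245, 4.979, 10.078, 95.1, 0, 90], TCP at [0.186, 0.518, 0.242] pointing down, gripper open.
Joint ranges: [-179.16, 179.16], [-48.56, 103.87], [-65.8, 70.77], [-126.05, 130.52], [-82.76, 87.17], [-180, 180]. Speed limits (degrees/s): [127.2, 127.2, 147.25, 180, 180, 180].

INTERFACE

Orientations are given as [roll, pitch, yaw] about the fixed x, y, z axes, in that order (R = Rz(yaw) Ry(pitch) Rx(roll)).
In Python, from workcell import get_obs, camera, job_done, spotter gives the robot as it stands.
- The arm moves only by the tool play_rows, never from a script. Its argument "rows" is a list of rows, each a list of 3 entries, a list of its own where there are three numbers: the closure, from 0 (fully open) to 1 (shut), then the shift along the tool's x, y, z in cm, then the turn, a rotation vector about the tool's x, y, z in degrees. In form: [[claw, [x, y, z], [wx, wy, wz]], ...]. A call has 1 to 12 rows; each row shifts and turns the pose as measured when the row begins, along the tool's axes as they then stand; what a row does not reach is not made up. A row lasts 1/10 s, in which the tool goes at most 50 mm and 8.59 degrees, less where a joint would pass 70% of its speed; a pose out of reach is approached as far as the arm can. A call is refused whole if a number of a shift passes 5 or a number of a turn 8.59, either way. A call with a gripper value outside its range is refused whole. The fingers move at their own pace and stop on an object; "newtons" is the grip in N (left out, the last holds). Time passes only in rows, so rows that do not move let the fingers close. It gives the time, the measured TCP pose, the force and the opening at its end, in the units of the state.
- get_obs(): the state, without advancing time (a new reading comes with each control period).
- camera(name): name is "scene" or "top" or "wrist"; returns a dict with "img" (420x560x3 uint8, red, green, blue), "intrinsics" (3x3 intrinsics, pixels), "xyz" and "orientation" of the camera in the world. Camera axes: x right, y down, z forward; pixel columns grow to the right and rows downward; lengths in m; the calibration is good to about 2 mm. A picture is of the moment at which its call begins. There is no depth.
- job_done(): hands the job in, once; it reports no verdict.
Trained networks look in a picture, given as the dict that the camera call returned (one of the last four; its "shot" number tells which), for a name from the list of things; names that differ only in an ending like _2 or _b are one class to them, and where a whole thing is asked for, a point or a joint stands for the part that bears it (a point fixed in the world has none). Each returns a list of dicts, best first, with "confidence" (0 to 1); they miss things now and then, are a little off and sometimes report something else, mostly with a low value. They report only what shows in the picture. A call takes as long as a camera call.
- spotter.spot_in(picture, thing): "point" ([x, y, z] in m, in world coordinates, good to about 4 mm: the middle of the surface that is visible of it).
- spotter.trace(picture, thing): "pixels" (420x560 bool, what is visible of it).
The state is a dict: "time": time; "q": joint angles; "qd": joint speeds; "joint_efforts": joint torques, N m; "ee_pos": TCP position; "tcp_rot": TCP orientation; "wrist_force": force on the tool from outside, world axes, zero at the start; "torque": the same for the moment, N m; "opening": finger opening in m.
Only numpy, scipy, OpenCV 4.12 (cv2) and the standard library are available. Lean on these libraries where they do the work, as an engineer would, in place of code of your own. Each camera call takes 0.05 s, during which the arm holds its last target.

TASK

Set the four tube cut-offs up for tack welding: stand each one upright in the middle of its base plate, round pipes on round plates and square tubes on square plates, the larger of each on the larger plate, with the sides of the square tubes parallel to the plate's edges. Let go of them all, and leave the angle-iron offcut and the magnet where they are.

Things in the scene. Friction and masses are not known exactly. Their poses are not given: they have to be found in the camera images.
- tube_square_large_mid (a point): Large square steel tube cut-off, open at both ends: 45 x 45 mm outside, 80 mm tall, 4 mm wall. Point: the centre, half-way up (40 mm above what it stands on); z runs up along the tube, x and y square to its flat sides. Loose, starts standing on end on the bench, about 0.36 kg.
- tube_square_small_mid (a point): Small square steel tube cut-off, open at both ends: 25 x 25 mm outside, 70 mm tall, 3 mm wall. Point: the centre, half-way up (35 mm above what it stands on); z runs up along the tube, x and y square to its flat sides. Loose, starts standing on end on the bench, about 0.14 kg.
- pipe_round_large_mid (a point): Large round steel pipe cut-off, open at both ends: 48 mm outside diameter, 80 mm tall, 4 mm wall. Point: the centre, half-way up (40 mm above what it stands on); z runs up along the tube. Loose, starts standing on end on the bench, about 0.33 kg.
- pipe_round_small_mid (a point): Small round steel pipe cut-off, open at both ends: 27 mm outside diameter, 70 mm tall, 3 mm wall. Point: the centre, half-way up (35 mm above what it stands on); z runs up along the tube. Loose, starts standing on end on the bench, about 0.12 kg.
- plate_square_large: Large square base plate, 110 x 110 x 8 mm, about 0.75 kg. Origin: centre of its underside; z up, x and y square to its edges. Loose but lies flat on the bench (bench top is at z = 0). Dark steel, with drilled corner holes, a dark vent hole in the middle and a pale soapstone outline of the tube round the centre.
- plate_square_small: Small square base plate, 75 x 75 x 8 mm, about 0.35 kg. Origin: centre of its underside; z up, x and y square to its edges. Loose but lies flat on the bench (bench top is at z = 0). Dark steel, with drilled corner holes, a dark vent hole in the middle and a pale soapstone outline of the tube round the centre.
- plate_round_large: Large round base plate, 115 mm diameter, 8 mm thick, about 0.65 kg. Origin: centre of its underside; z up. Loose but lies flat on the bench (bench top is at z = 0). Dark steel, with drilled bolt holes near its rim, a dark vent hole in the middle and a pale soapstone outline of the tube round the centre.
- plate_round_small: Small round base plate, 80 mm diameter, 8 mm thick, about 0.31 kg. Origin: centre of its underside; z up. Loose but lies flat on the bench (bench top is at z = 0). Dark steel, with drilled bolt holes near its rim, a dark vent hole in the middle and a pale soapstone outline of the tube round the centre.
- angle_offcut_mid (a point): Offcut of steel angle (L section, two flanges 45 mm wide and 5 mm thick), 75 mm tall, standing on end on the bench; not part of the job. Point: half-way up, at the centre of the 45 x 45 mm square that the L encloses (flanges on its -x and -y sides).
- magnet_mid (a point): Arrow-shaped welding magnet, black core between two bright steel side plates, 69 mm long from its back edge to its point, 66 mm wide, 22 mm high, lying flat on the bench; not part of the job. Point: 11 mm above the bench, in the middle of the width, 33 mm behind the tip; x points to the tip.

How it is judged:
By the outcome, as a careful person would: the job done as asked, in the order asked, and still so for the second after the job is handed in, with the robot touching nothing.
It also fails if it takes over 104 s, if anything falls off the work surface, if the arm or the gripper's body presses on something with over 40 N, if the wrist force passes 120 N, or if a joint passes its speed limit or range.

## Working session

There is one attempt and no reset: what is moved stays moved. The work goes in short steps, Python scripts to look and compute and a tool call to move; the robot and the scene stay as the last step left them, time stands still between calls to the robot, and variables do not carry over. Pictures are saved under pics/ and viewed, and the job is handed in when it is done.

Besides the shell and the picture viewer there is one more tool, called after "Call:" in YAML: its name, and indented under it one key for each argument. play_rows: Moves the arm, as the interface text tells. Its arguments: {"type":"object","properties":{"rows":{"type":"array","items":{"type":"array"}},"newtons":{"type":"number"}},"required":["rows"]}

```bash
ls; mkdir -p pics
python3 - <<'E'
from workcell import get_obs, camera
import cv2,numpy as np
print(get_obs())
for n in ["scene","top","wrist"]:
    c=camera(n); print(n,c["intrinsics"],c["xyz"],c["orientation"],c["shot"])
    cv2.imwrite(f"pics/a_{n}.png",c["img"][:,:,::-1])
E
```

```text
pics
{'time': 0.0, 'q': array([ 7.02442780e+01,  5.01157666e+00,  1.00325523e+01,  9.51007239e+01,
       -3.01549320e-03,  9.00009713e+01]), 'qd': array([-0.01010175,  0.01675984,  0.02236353,  0.09478276,  0.05786248,
       -0.02822018]), 'joint_efforts': array([-3.00753141e-03, -5.20397723e+01,  4.64795494e+01,  1.66064186e-02,
       -1.05679114e-04, -1.11485843e-05]), 'ee_pos': array([0.18584044, 0.51740333, 0.24156147]), 'tcp_rot': array([1.79996983e+02, 7.97482677e-02, 7.02433067e+01]), 'wrist_force': array([-0.03020475,  0.10759682, -0.39109204]), 'torque': array([0.02880418, 0.00174911, 0.04974224]), 'opening': 0.08547954771639593}
scene [[468.89107504   0.         273.8008843 ]
 [  0.         468.89107504 202.80853124]
 [  0.           0.           1.        ]] [1.10973833 0.69290069 0.60910099] [-122.35842306    0.77686625  140.26452096] 1
top [[418.38504274   0.         282.76256889]
 [  0.         418.38504274 212.61687525]
 [  0.           0.           1.        ]] [ 0.34390813 -0.00841571  1.12045642] [-1.68710724e+02 -1.26744625e-01 -8.99512596e+01] 2
wrist [[364.89108005   0.         277.27585473]
 [  0.         364.89108005 217.82444986]
 [  0.           0.           1.        ]] [0.11069842 0.54403864 0.37367678] [1.61870582e+02 4.12663241e-02 7.03368995e+01] 3
```

View pics/a_top.png

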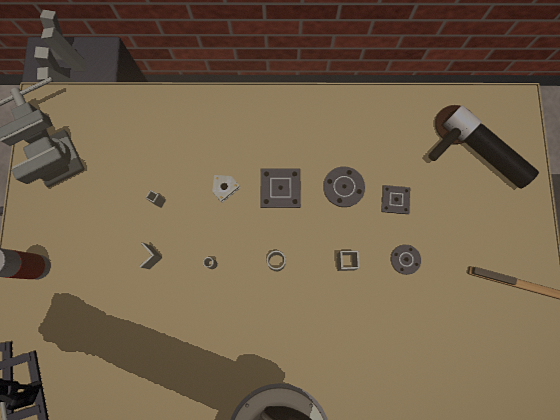

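View pics/a_scene.png

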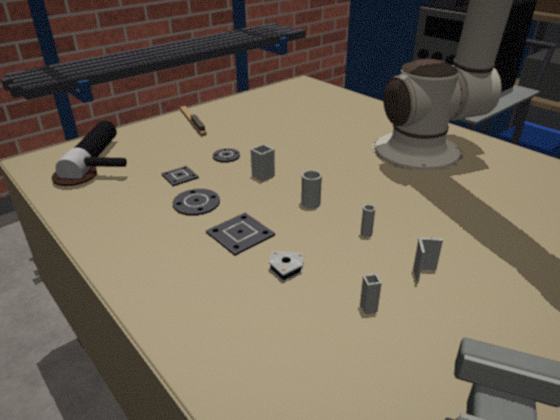

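View pics/a_wrist.png

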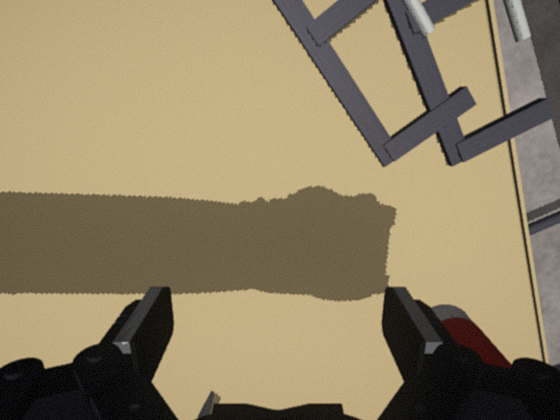

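```bash
cat > H.py <<'E'
import numpy as np, cv2
from scipy.spatial.transform import Rotation as R
from scipy.optimize import minimize
from workcell import get_obs, camera, spotter
def sq(s): return np.array([[1,1],[-1,1],[-1,-1],[1,-1]])*s/2
def ci(d): a=np.linspace(0,2*np.pi,60,endpoint=False); return np.c_[np.cos(a),np.sin(a)]*d/2
M={'tube_square_large_mid':(sq(.045),0,.08),'tube_square_small_mid':(sq(.025),0,.07),
'pipe_round_large_mid':(ci(.048),0,.08),'pipe_round_small_mid':(ci(.027),0,.07),
'plate_square_large':(sq(.11),0,.008),'plate_square_small':(sq(.075),0,.008),
'plate_round_large':(ci(.115),0,.008),'plate_round_small':(ci(.08),0,.008)}
def proj(c,P):
    Rm=R.from_euler('xyz',c['orientation'],degrees=True).as_matrix()
    p=(np.asarray(P,float)-c['xyz'])@Rm; K=c['intrinsics']
    return np.c_[K[0,0]*p[:,0]/p[:,2]+K[0,2],K[1,1]*p[:,1]/p[:,2]+K[1,2]]
def ray(c,uv,z):
    Rm=R.from_euler('xyz',c['orientation'],degrees=True).as_matrix();K=c['intrinsics']
    uv=np.atleast_2d(uv)
    d=np.c_[(uv[:,0]-K[0,2])/K[0,0],(uv[:,1]-K[1,2])/K[1,1],np.ones(len(uv))]@Rm.T
    return np.asarray(c['xyz'])+d*((z-c['xyz'][2])/d[:,2])[:,None]
def prism(name,x,y,yaw,z0=0):
    o,a,b=M[name];t=np.radians(yaw);r=np.array([[np.cos(t),np.sin(t)],[-np.sin(t),np.cos(t)]])
    q=o@r+[x,y]
    return np.r_[np.c_[q,np.full(len(q),a+z0)],np.c_[q,np.full(len(q),b+z0)]]
def fit(name,views,p0,z0=0,S=16):
    """views: list of (cam,mask)"""
    ms=[]
    for c,m in views:
        cs,_=cv2.findContours(m.astype(np.uint8),cv2.RETR_EXTERNAL,cv2.CHAIN_APPROX_NONE)
        k=max(cs,key=cv2.contourArea); x,y,w,h=cv2.boundingRect(k); 
        f=np.zeros(m.shape,np.uint8);cv2.drawContours(f,[k],-1,1,-1)
        x0,y0,x1,y1=max(x-12,0),max(y-12,0),min(x+w+12,560),min(y+h+12,420)
        s=8
        g=cv2.resize(f[y0:y1,x0:x1],None,fx=s,fy=s,interpolation=cv2.INTER_NEAREST)
        ms.append((c,g,x0,y0,s))
    def cost(p,full=False):
        t=0
        for c,g,x0,y0,s in ms:
            h=cv2.convexHull(proj(c,prism(name,p[0],p[1],p[2]*1,z0)).astype(np.float32))[:,0]
            h=(h+0.5-[x0,y0])*s-0.5
            a=np.zeros_like(g);cv2.fillPoly(a,[np.round(h*16).astype(np.int32)],1,shift=4)
            t+=1-(a&g).sum()/max(1,(a|g).sum())
        return t/len(ms)
    best=None
    yaws=[0] if 'round' in name else [0,15,30,45,60,75]
    for y in yaws:
        s0=np.array([[p0[0],p0[1],y],[p0[0]+.01,p0[1],y],[p0[0],p0[1]+.01,y],[p0[0],p0[1],y+12]])
        r=minimize(cost,s0[0],method='Nelder-Mead',options=dict(initial_simplex=s0,xatol=1e-4,fatol=1e-4,maxiter=150))
        if best is None or r.fun<best.fun: best=r
    x=best.x.copy(); x[2]=(x[2]+45)%90-45
    return x,best.fun
E
python3 - <<'E'
from H import *
cs={n:camera(n) for n in ['top','scene']}
for n in list(M)+['angle_offcut_mid','magnet_mid']:
    v=[];p=None
    for k,c in cs.items():
        s=spotter.spot_in(c,n); t=spotter.trace(c,n)
        print(n,k,[(np.round(a['point'],3),round(a['confidence'],2)) for a in s[:3]],[(round(a['confidence'],2),a['pixels'].sum()) for a in t[:2]])
        if s and p is None:p=s[0]['point']
        if t: v.append((c,t[0]['pixels']))
    if n in M:
        for vv in [v,v[:1],v[1:]]:
            x,f=fit(n,vv,p); print('   ',np.round(x,4),round(f,3))
print(get_obs()['time'])
E
```

```text
tube_square_large_mid top [(array([ 0.435, -0.174,  0.062]), 0.86)] [(0.71, np.int64(359))]
tube_square_large_mid scene [(array([ 0.447, -0.15 ,  0.047]), 0.97), (array([0.647, 0.158, 0.022]), 0.3)] [(0.86, np.int64(757))]
    [ 0.4343 -0.1758  3.2559] 0.092
    [ 0.4331 -0.1749  1.3107] 0.068
    [ 0.4375 -0.1748 -1.7284] 0.058
tube_square_small_mid top [(array([0.595, 0.324, 0.05 ]), 0.69)] [(0.61, np.int64(168)), (0.47, np.int64(714))]
tube_square_small_mid scene [(array([0.603, 0.334, 0.049]), 0.75)] [(0.66, np.int64(709))]
    [  0.5982   0.3282 -32.309 ] 0.114
    [  0.5981   0.3298 -33.5381] 0.137
    [  0.5988   0.3279 -32.7856] 0.049
pipe_round_large_mid top [(array([0.437, 0.011, 0.078]), 0.56)] [(0.65, np.int64(120))]
pipe_round_large_mid scene [(array([0.446, 0.018, 0.054]), 0.86), (array([0.602, 0.331, 0.045]), 0.36)] [(0.86, np.int64(733)), (0.62, np.int64(295))]
    [0.4358 0.0069 2.1631] 0.378
    [4.36500e-01 6.40000e-03 1.54833e+01] 0.708
    [ 0.4355  0.0068 -1.149 ] 0.046
pipe_round_small_mid top [(array([0.428, 0.179, 0.05 ]), 0.69)] []
pipe_round_small_mid scene [(array([0.438, 0.182, 0.044]), 0.86), (array([ 0.606, -0.312,  0.008]), 0.26)] [(0.67, np.int64(420))]
    [0.4298 0.1763 8.5725] 0.068
    [0.4298 0.1763 8.5725] 0.068Traceback (most recent call last):
  File "<stdin>", line 12, in <module>
  File "H.py", line 47, in fit
    r=minimize(cost,s0[0],method='Nelder-Mead',options=dict(initial_simplex=s0,xatol=1e-4,fatol=1e-4,maxiter=150))
    res = _minimize_neldermead(fun, x0, args, callback, bounds=bounds,
                               **options)
    fsim[k] = func(sim[k])
              ~~~~^^^^^^^^
    fx = function(np.copy(x), *(wrapper_args + args))
  File "H.py", line 42, in cost
    return t/len(ms)
           ~^~~~~~~~
ZeroDivisionError: division by zero
```

Run:
```python
from H import *
cs={n:camera(n) for n in ['top','scene']}
for n in list(M)[4:]+['angle_offcut_mid','magnet_mid']:
    v=[];p=None
    for k,c in cs.items():
        s=spotter.spot_in(c,n); t=spotter.trace(c,n)
        print(n,k,[(np.round(a['point'],3),round(a['confidence'],2)) for a in s[:3]],[(round(a['confidence'],2),a['pixels'].sum()) for a in t[:2]])
        if s and p is None:p=s[0]['point']
        if t: v.append((c,t[0]['pixels']))
    if n in M:
        for vv in [v,v[:1],v[1:]]:
            if vv: x,f=fit(n,vv,p); print('   ',np.round(x,4),round(f,3))
print(get_obs()['time'])
```

```text
plate_square_large top [] []
plate_square_large scene [(array([0.642, 0.01 , 0.009]), 0.98)] [(0.65, np.int64(1612)), (0.4, np.int64(868))]
    [ 0.6395 -0.004  -0.1061] 0.046
    [ 0.6395 -0.004  -0.1061] 0.046
plate_square_small top [(array([ 0.605, -0.314,  0.008]), 0.55)] [(0.92, np.int64(777)), (0.35, np.int64(333))]
plate_square_small scene [(array([ 0.605, -0.31 ,  0.01 ]), 0.95)] [(0.95, np.int64(459))]
    [ 0.6063 -0.3187 -5.245 ] 0.075
    [ 0.6052 -0.3191 -4.6147] 0.043
    [ 0.6086 -0.318  -6.7984] 0.072
plate_round_large top [(array([ 0.639, -0.178,  0.008]), 0.62)] [(0.93, np.int64(1355)), (0.2, np.int64(182))]
plate_round_large scene [(array([ 0.65 , -0.167,  0.007]), 0.55)] [(0.63, np.int64(1072))]
    [ 0.6428 -0.1783  4.0763] 0.038
    [ 0.642  -0.1781  0.7399] 0.023
    [ 0.6443 -0.1789  0.0054] 0.033
plate_round_small top [(array([ 0.442, -0.336,  0.011]), 0.68)] []
plate_round_small scene [(array([ 0.442, -0.329,  0.006]), 0.7)] [(0.56, np.int64(309))]
    [ 0.4426 -0.3411  3.6063] 0.095
    [ 0.4426 -0.3411  3.6063] 0.095
angle_offcut_mid top [(array([0.439, 0.33 , 0.051]), 0.52)] [(0.63, np.int64(268))]
angle_offcut_mid scene [(array([0.438, 0.336, 0.048]), 0.95)] [(0.93, np.int64(874))]
magnet_mid top [] [(0.8, np.int64(500))]
magnet_mid scene [(array([0.645, 0.157, 0.021]), 0.95)] [(0.73, np.int64(925)), (0.26, np.int64(934))]
2.35
```

```bash
cat >> H.py <<'E'
def plan(x,y,z,yaw,claw=0,step=.045,nmin=1,show=True):
    """rows in tool axes for straight run to a pose, tool kept pointing down"""
    o=get_obs(); Rm=R.from_euler('xyz',o['tcp_rot'],degrees=True); p=np.array(o['ee_pos']); 
    T=R.from_euler('xyz',[180,0,yaw],degrees=True); d=np.array([x,y,z])-p
    rv=(Rm.inv()*T).as_rotvec(degrees=True)
    n=max(nmin,int(np.ceil(np.linalg.norm(d)/step)),int(np.ceil(np.linalg.norm(rv)/8.0)))
    rows=[];Q=Rm
    for i in range(n):
        t=np.round(Q.inv().apply(d/n)*100,2); w=np.round(rv/n,2)
        rows.append([claw,[float(a) for a in t],[float(a) for a in w]])
        Q=Q*R.from_rotvec(rv/n,degrees=True)
    print(n,'pose',np.round(p,4),np.round(o['tcp_rot'],2),'t',round(o['time'],2))
    for i in range(0,len(rows),12): print(rows[i:i+12])
E
python3 -c "
from H import *
plan(.592,.332,.20,57)"
```

```text
10 pose [0.1859 0.5176 0.2423] [-180.     -0.     70.24] t 2.35
[[0, [-0.37, 4.45, 0.42], [-0.0, -0.0, 1.32]], [0, [-0.27, 4.46, 0.42], [-0.0, -0.0, 1.32]], [0, [-0.17, 4.46, 0.42], [-0.0, -0.0, 1.32]], [0, [-0.07, 4.46, 0.42], [-0.0, -0.0, 1.32]], [0, [0.04, 4.46, 0.42], [-0.0, -0.0, 1.32]], [0, [0.14, 4.46, 0.42], [-0.0, -0.0, 1.32]], [0, [0.24, 4.46, 0.42], [-0.0, -0.0, 1.32]], [0, [0.35, 4.45, 0.42], [-0.0, -0.0, 1.32]], [0, [0.45, 4.44, 0.42], [-0.0, -0.0, 1.32]], [0, [0.55, 4.43, 0.42], [-0.0, -0.0, 1.32]]]
```

Call:
play_rows:
  rows:
    - [0,[-0.4,4.5,0.4],[0,0,1.3]]
    - [0,[-0.3,4.5,0.4],[0,0,1.3]]
    - [0,[-0.2,4.5,0.4],[0,0,1.3]]
    - [0,[-0.1,4.5,0.4],[0,0,1.3]]
    - [0,[0,4.5,0.4],[0,0,1.3]]
    - [0,[0.1,4.5,0.4],[0,0,1.3]]
    - [0,[0.2,4.5,0.4],[0,0,1.3]]
    - [0,[0.3,4.5,0.4],[0,0,1.3]]
    - [0,[0.4,4.5,0.4],[0,0,1.3]]
    - [0,[0.5,4.5,0.4],[0,0,1.3]]
    - [0,[0,0,0],[0,0,0]]

```text
time: 3.45
ee_pos: [0.6092, 0.3197, 0.1987]
tcp_rot: [-179.9, -0.1, 57.0]
wrist_force: [0.3, 0.5, -0.6]
opening: 0.0852
```

```bash
cat >> H.py <<'E'
def look(names,tag,p0=None,z0=0):
    """wrist picture, fits"""
    c=camera('wrist'); im=c['img'][:,:,::-1].copy()
    out={}
    for n in names:
        zz=z0 if not n.startswith('plate') else 0
        t=spotter.trace(c,n)
        if not t: print(n,'none'); continue
        m=t[0]['pixels']; v,u=np.nonzero(m)
        g=ray(c,[u.mean(),v.mean()],zz+M[n][2]/2)[0]
        x,f=fit(n,[(c,m)],g,zz); out[n]=x
        touch=m[0].any() or m[-1].any() or m[:,0].any() or m[:,-1].any()
        print(n,'conf',round(t[0]['confidence'],2),'px',m.sum(),(int(u.mean()),int(v.mean())),'fit',np.round(x,4),round(f,3),'EDGE' if touch else '')
        h=cv2.convexHull(proj(c,prism(n,*x,zz)).astype(np.float32)).astype(int)
        cv2.polylines(im,[h],True,(0,255,0),1)
        q=prism(n,*x,zz); k=len(q)//2
        cv2.polylines(im,[proj(c,q[k:]).astype(int)],True,(0,0,255),1)
    cv2.imwrite(f'pics/{tag}.png',im)
    o=get_obs(); print('tcp',np.round(o['ee_pos'],4),np.round(o['tcp_rot'],2),'t',round(o['time'],2),'open',round(o['opening'],4),'F',np.round(o['wrist_force'],1))
    return out
E
python3 -c "
from H import *
look(['tube_square_small_mid'],'b1')"
```

```text
tube_square_small_mid conf 0.67 px 1451 (279, 184) fit [  0.5977   0.3291 -27.958 ] 0.046 
tcp [0.6061 0.322  0.2005] [-1.7989e+02 -1.5000e-01  5.7220e+01] t 3.55 open 0.0852 F [ 0.4  0.1 -0.1]
```

View pics/b1.png

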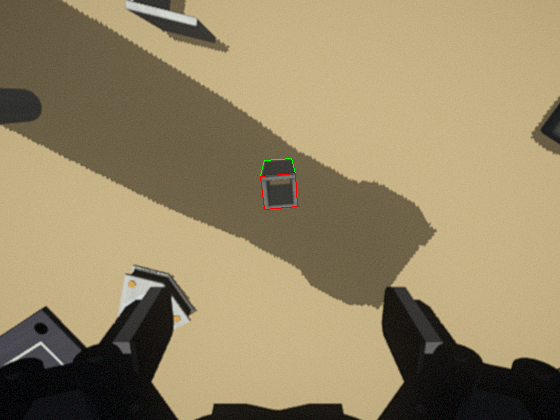

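```bash
python3 -c "
from H import *
plan(.598,.329,.043,61,nmin=4)"
```

```text
4 pose [0.6061 0.322  0.2005] [-1.7989e+02 -1.5000e-01  5.7220e+01] t 3.55
[[0, [0.03, -0.26, 3.94], [-0.03, -0.04, -0.94]], [0, [0.03, -0.26, 3.94], [-0.03, -0.04, -0.94]], [0, [0.04, -0.26, 3.94], [-0.03, -0.04, -0.94]], [0, [0.05, -0.26, 3.94], [-0.03, -0.04, -0.94]]]
```

Call:
play_rows:
  rows:
    - [0,[0.1,-0.5,3.5],[0,0,-1]]
    - [0,[0.1,-0.5,3.5],[0,0,-1]]
    - [0,[0,0,4],[0,0,-1]]
    - [0,[0,0,4],[0,0,-1]]
    - [0,[0,0,0.5],[0,0,0]]
    - [0,[0,0,0],[0,0,0]]
  newtons: 40

```text
time: 4.15
ee_pos: [0.5943, 0.3357, 0.0475]
tcp_rot: [179.9, -0.6, 61.8]
wrist_force: [-0.5, -0.5, 0.7]
opening: 0.0856
```

```bash
python3 -c "
from H import *
look(['tube_square_small_mid'],'b2');plan(.598,.329,.043,61)"
```

```text
tube_square_small_mid conf 0.61 px 8559 (267, 316) fit [  0.5981   0.3289 -27.8599] 0.02 
tcp [0.5953 0.3359 0.0488] [179.83  -0.7   61.79] t 4.25 open 0.0854 F [0.2 0.1 0.1]
1 pose [0.5953 0.3359 0.0488] [179.83  -0.7   61.79] t 4.25
[[0, [-0.48, 0.56, 0.57], [0.16, -0.7, 0.79]]]
```

View pics/b2.png

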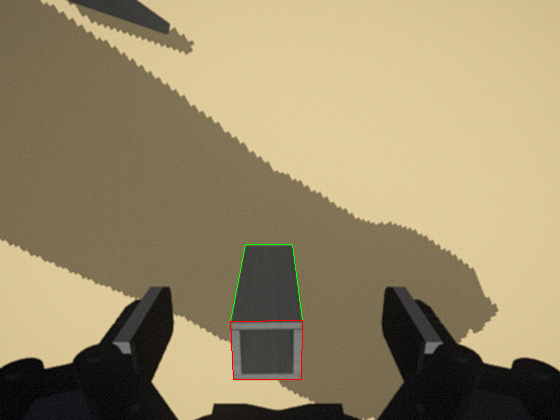

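Call:
play_rows:
  rows:
    - [0,[-0.4,0.6,0.6],[0.1,-0.7,0]]
    - [0,[0,0,0],[0,0,0]]
    - [0.4,[0,0,0],[0,0,0]]
  newtons: 40

```text
time: 4.55
ee_pos: [0.6012, 0.3304, 0.0482]
tcp_rot: [179.7, -0.3, 61.8]
wrist_force: [-0.1, -0.2, 0.1]
opening: 0.0731
```

```bash
python3 -c "
from H import *
plan(.598,.329,.043,62)"
```

```text
1 pose [0.6012 0.3304 0.0482] [179.7   -0.3   61.78] t 4.55
[[0, [-0.28, -0.22, 0.52], [0.3, -0.3, -0.22]]]
```

Call:
play_rows:
  rows:
    - [0.4,[-0.3,-0.2,0.4],[0.2,-0.3,0]]
    - [0.4,[0,0,0],[0,0,0]]

```text
time: 4.75
ee_pos: [0.5986, 0.3286, 0.045]
tcp_rot: [179.9, -0.1, 61.7]
wrist_force: [0.9, 0.6, -0.1]
opening: 0.0512
```

```bash
python3 -c "
from H import *
plan(.598,.329,.043,62)"
```

```text
1 pose [0.5986 0.3286 0.045 ] [ 1.7987e+02 -5.0000e-02  6.1740e+01] t 4.75
[[0, [0.01, -0.07, 0.2], [0.13, -0.05, -0.26]]]
```

Call:
play_rows:
  rows:
    - [1,[0,0,0],[0,0,0]]
    - [1,[0,0,0],[0,0,0]]
    - [1,[0,0,0],[0,0,0]]
    - [1,[0,0,0],[0,0,0]]
    - [1,[0,0,-4],[0,0,0]]
    - [1,[0,0,-4],[0,0,0]]
    - [1,[0,0,-4],[0,0,0]]

```text
time: 5.45
ee_pos: [0.5949, 0.3269, 0.1594]
tcp_rot: [-179.7, 0.7, 61.7]
wrist_force: [0.1, -0.4, -1.9]
opening: 0.0246
```

```bash
python3 -c "
from H import *
c=look(['tube_square_small_mid'],'b3',z0=.118)
plan(.606,-.318,.165,-5,claw=1)"
```

```text
tube_square_small_mid conf 0.83 px 8760 (277, 304) fit [  0.5923   0.3283 -26.4191] 0.072 
tcp [0.5973 0.3282 0.1658] [1.7999e+02 1.3000e-01 6.1740e+01] t 5.55 open 0.0246 F [ 0.5  0.4 -1.4]
15 pose [0.5973 0.3282 0.1658] [1.7999e+02 1.3000e-01 6.1740e+01] t 5.55
[[1, [-3.77, 2.09, 0.01], [0.01, 0.01, 4.45]], [1, [-3.59, 2.38, 0.01], [0.01, 0.01, 4.45]], [1, [-3.4, 2.65, 0.01], [0.01, 0.01, 4.45]], [1, [-3.18, 2.9, 0.01], [0.01, 0.01, 4.45]], [1, [-2.95, 3.14, 0.01], [0.01, 0.01, 4.45]], [1, [-2.69, 3.36, 0.01], [0.01, 0.01, 4.45]], [1, [-2.43, 3.56, 0.01], [0.01, 0.01, 4.45]], [1, [-2.14, 3.74, 0.01], [0.01, 0.01, 4.45]], [1, [-1.85, 3.89, 0.01], [0.01, 0.01, 4.45]], [1, [-1.54, 4.02, 0.01], [0.01, 0.01, 4.45]], [1, [-1.22, 4.13, 0.01], [0.01, 0.01, 4.45]], [1, [-0.9, 4.21, 0.01], [0.01, 0.01, 4.45]]]
[[1, [-0.57, 4.27, 0.01], [0.01, 0.01, 4.45]], [1, [-0.23, 4.3, 0.01], [0.01, 0.01, 4.45]], [1, [0.1, 4.31, 0.01], [0.01, 0.01, 4.45]]]
```

View pics/b3.png

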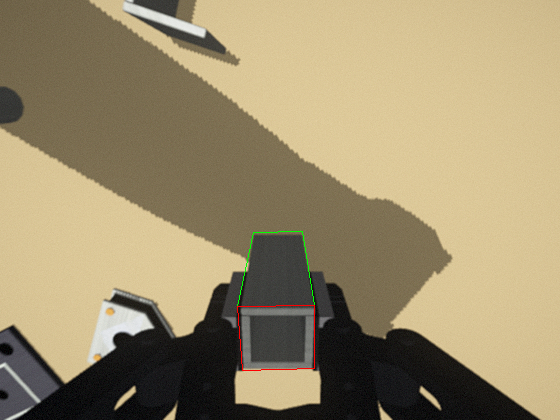

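```bash
python3 -c "
from H import *
plan(.53,-.314,.175,-95,claw=1)"
```

```text
20 pose [0.5973 0.3282 0.1658] [1.7999e+02 1.3000e-01 6.1740e+01] t 5.55
[[1, [-2.99, 1.22, -0.04], [0.01, 0.0, 7.84]], [1, [-2.79, 1.62, -0.04], [0.01, 0.0, 7.84]], [1, [-2.55, 1.99, -0.04], [0.01, 0.0, 7.84]], [1, [-2.25, 2.31, -0.04], [0.01, 0.0, 7.84]], [1, [-1.91, 2.6, -0.04], [0.01, 0.0, 7.84]], [1, [-1.54, 2.84, -0.04], [0.01, 0.0, 7.84]], [1, [-1.14, 3.02, -0.04], [0.01, 0.0, 7.84]], [1, [-0.72, 3.15, -0.04], [0.01, 0.0, 7.84]], [1, [-0.28, 3.22, -0.04], [0.01, 0.0, 7.84]], [1, [0.16, 3.22, -0.04], [0.01, 0.0, 7.84]], [1, [0.6, 3.17, -0.04], [0.01, 0.0, 7.84]], [1, [1.02, 3.06, -0.04], [0.01, 0.0, 7.84]]]
[[1, [1.43, 2.89, -0.04], [0.01, 0.0, 7.84]], [1, [1.81, 2.67, -0.04], [0.01, 0.0, 7.84]], [1, [2.16, 2.4, -0.05], [0.01, 0.0, 7.84]], [1, [2.47, 2.08, -0.05], [0.01, 0.0, 7.84]], [1, [2.73, 1.73, -0.05], [0.01, 0.0, 7.84]], [1, [2.94, 1.34, -0.05], [0.01, 0.0, 7.84]], [1, [3.09, 0.93, -0.05], [0.01, 0.0, 7.84]], [1, [3.19, 0.49, -0.05], [0.01, 0.0, 7.84]]]
```

Call:
play_rows:
  rows:
    - [1,[-3,1.2,-0.1],[0,0,7.8]]
    - [1,[-2.8,1.6,-0.1],[0,0,7.8]]
    - [1,[-2.5,2,0],[0,0,7.8]]
    - [1,[-2.2,2.3,0],[0,0,7.8]]
    - [1,[-1.9,2.6,0],[0,0,7.8]]
    - [1,[-1.5,2.8,0],[0,0,7.8]]
    - [1,[-1.1,3,0],[0,0,7.8]]
    - [1,[-0.7,3.1,0],[0,0,7.8]]
    - [1,[-0.3,3.2,0],[0,0,7.8]]
    - [1,[0.2,3.2,0],[0,0,7.8]]
    - [1,[0.6,3.2,0],[0,0,7.8]]
    - [1,[1,3.1,0],[0,0,7.8]]

```text
time: 6.75
ee_pos: [0.5458, -0.0638, 0.1599]
tcp_rot: [179.7, 0.3, -35.1]
wrist_force: [0.0, 0.8, -1.9]
opening: 0.0249
```

```bash
python3 -c "
from H import *
plan(.53,-.314,.175,-95,claw=1)"
```

```text
8 pose [ 0.5458 -0.0638  0.1599] [179.7    0.25 -35.14] t 6.75
[[1, [1.64, 2.67, -0.18], [0.05, 0.01, 7.48]], [1, [1.97, 2.44, -0.18], [0.05, 0.01, 7.48]], [1, [2.27, 2.16, -0.19], [0.05, 0.01, 7.48]], [1, [2.53, 1.84, -0.19], [0.05, 0.01, 7.48]], [1, [2.75, 1.5, -0.19], [0.05, 0.01, 7.48]], [1, [2.92, 1.13, -0.19], [0.05, 0.01, 7.48]], [1, [3.05, 0.74, -0.19], [0.05, 0.01, 7.48]], [1, [3.12, 0.33, -0.19], [0.05, 0.01, 7.48]]]
```

Call:
play_rows:
  rows:
    - [1,[1.6,2.7,-0.2],[0,0,7.5]]
    - [1,[2,2.4,-0.2],[0,0,7.5]]
    - [1,[2.3,2.2,-0.2],[0,0,7.5]]
    - [1,[2.5,1.8,-0.2],[0,0,7.5]]
    - [1,[2.8,1.5,-0.2],[0,0,7.5]]
    - [1,[2.9,1.1,-0.2],[0,0,7.5]]
    - [1,[3,0.7,-0.2],[0,0,7.5]]
    - [1,[3,0.3,-0.2],[0,0,7.5]]
    - [1,[0,0,0],[0,0,0]]
    - [1,[0,0,0],[0,0,0]]

```text
time: 7.75
ee_pos: [0.5204, -0.3251, 0.1687]
tcp_rot: [179.2, -0.0, -98.1]
wrist_force: [-0.6, 1.2, -1.1]
opening: 0.0244
```

```bash
python3 -c "
from H import *
look(['plate_square_small'],'b4')"
```

```text
plate_square_small conf 0.58 px 10558 (252, 88) fit [ 0.6048 -0.3191 -4.9082] 0.017 
tcp [ 0.5206 -0.3243  0.1689] [ 1.7921e+02 -4.0000e-02 -9.8070e+01] t 7.85 open 0.0246 F [ 0.4  0.6 -1.3]
```

View pics/b4.png

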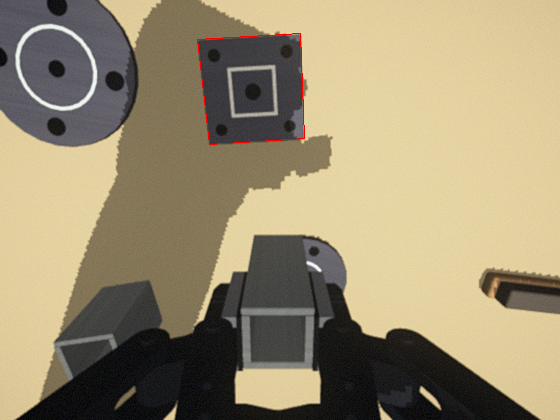

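```bash
cat >> H.py <<'E'
def held(name,dz,tag):
    """offset of held tube in tool axes (cm), dz: TCP above tube bottom"""
    o=get_obs(); z0=o['ee_pos'][2]-dz
    x=look([name],tag,z0=z0)[name]; T=R.from_euler('xyz',o['tcp_rot'],degrees=True)
    off=T.inv().apply(np.array([x[0],x[1],o['ee_pos'][2]])-o['ee_pos'])
    print('held offset tool cm',np.round(off*100,2),'yaw rel',round((x[2]-o['tcp_rot'][2]+45)%90-45,2))
    return off
E
python3 -c "
from H import *
held('tube_square_small_mid',.045,'b5')
plan(.6048,-.3191,.13,-94.9,claw=1)"
```

```text
tube_square_small_mid conf 0.84 px 8712 (277, 304) fit [ 0.5216 -0.3253 -7.9843] 0.034 
tcp [ 0.5209 -0.3239  0.1694] [ 1.7926e+02 -6.0000e-02 -9.8040e+01] t 7.95 open 0.0242 F [-0.2  0.5 -0.7]
held offset tool cm [ 0.08 -0.11 -0.  ] yaw rel 0.09
3 pose [ 0.5209 -0.3239  0.1694] [ 1.7926e+02 -6.0000e-02 -9.8040e+01] t 7.95
[[1, [-0.55, -2.76, 1.28], [0.25, -0.01, -1.05]], [1, [-0.5, -2.77, 1.29], [0.25, -0.01, -1.05]], [1, [-0.45, -2.77, 1.3], [0.25, -0.01, -1.05]]]
```

```bash
python3 -c "
from H import *
plan(.6038,-.3182,.08,-94.9,claw=1,step=.03)"
```

```text
5 pose [ 0.5209 -0.3239  0.1694] [ 1.7926e+02 -6.0000e-02 -9.8040e+01] t 7.95
[[1, [-0.35, -1.65, 1.77], [0.15, -0.01, -0.63]], [1, [-0.33, -1.65, 1.77], [0.15, -0.01, -0.63]], [1, [-0.31, -1.65, 1.78], [0.15, -0.01, -0.63]], [1, [-0.29, -1.65, 1.78], [0.15, -0.01, -0.63]], [1, [-0.27, -1.64, 1.78], [0.15, -0.01, -0.63]]]
```

Call:
play_rows:
  rows:
    - [1,[-0.3,-2.8,0.4],[0.2,0,-0.6]]
    - [1,[-0.3,-2.8,0.9],[0.2,0,-0.6]]
    - [1,[-0.3,-2,2.2],[0.2,0,-0.6]]
    - [1,[-0.3,-0.6,2.6],[0.1,0,-0.6]]
    - [1,[-0.3,0,2.6],[0.1,0,-0.6]]
    - [1,[0,0,0],[0,0,0]]
    - [1,[0,0,0],[0,0,0]]

```text
time: 8.65
ee_pos: [0.6095, -0.3128, 0.0821]
tcp_rot: [-179.7, -0.1, -94.2]
wrist_force: [0.1, -0.6, -0.4]
opening: 0.0245
```

```bash
python3 -c "
from H import *
plan(.6038,-.3182,.058,-94.9,claw=1,step=.03)"
```

```text
1 pose [ 0.6095 -0.3128  0.0821] [-1.7968e+02 -1.2000e-01 -9.4190e+01] t 8.65
[[1, [0.58, 0.54, 2.41], [-0.32, -0.12, 0.71]]]
```

Call:
play_rows:
  rows:
    - [1,[0.5,0.5,1],[-0.3,-0.1,0.6]]
    - [1,[0,0,0.8],[0,0,0]]
    - [1,[0,0,0],[0,0,0]]
    - [1,[0,0,0],[0,0,0]]

```text
time: 9.05
ee_pos: [0.6046, -0.3186, 0.0672]
tcp_rot: [-179.7, -0.1, -94.9]
wrist_force: [-0.7, 1.0, -0.7]
opening: 0.0248
```

```bash
python3 -c "
from H import *
plan(.6038,-.3182,.054,-94.9,claw=1,step=.03)
look(['plate_square_small'],'b6')
held('tube_square_small_mid',.045,'b7')
"
```

```text
1 pose [ 0.6046 -0.3186  0.0672] [-1.7974e+02 -1.3000e-01 -9.4850e+01] t 9.05
[[1, [-0.03, 0.09, 1.32], [-0.26, -0.13, 0.05]]]
plate_square_small conf 0.59 px 10707 (276, 221) fit [ 0.6276 -0.3211 -5.03  ] 0.293 
tcp [ 0.6047 -0.3185  0.0672] [-1.7974e+02 -1.3000e-01 -9.4850e+01] t 9.15 open 0.0246 F [-0.4 -0.9 -1.1]
tube_square_small_mid conf 0.85 px 8740 (277, 304) fit [ 0.606  -0.3193 -5.2368] 0.024 
tcp [ 0.6048 -0.3184  0.0671] [-1.7975e+02 -1.3000e-01 -9.4830e+01] t 9.25 open 0.0245 F [ 0.1  0.2 -0.1]
held offset tool cm [ 0.07 -0.13  0.  ] yaw rel -0.39
```

View pics/b6.png

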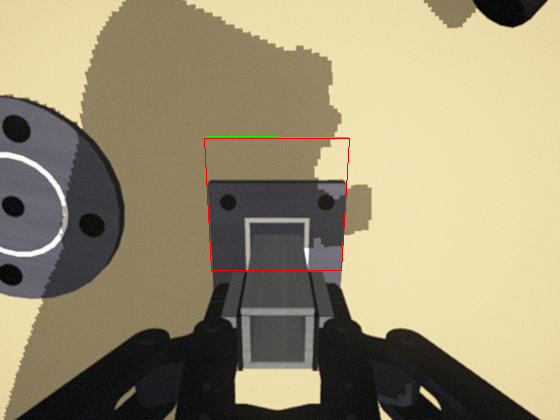

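Call:
play_rows:
  rows:
    - [1,[0,0.1,0.7],[-0.2,0,0]]
    - [1,[0,0,0.4],[0,0,0]]
    - [1,[0,0,0],[0,0,0]]

```text
time: 9.55
ee_pos: [0.6039, -0.3184, 0.0555]
tcp_rot: [-179.9, -0.1, -94.8]
wrist_force: [-0.4, -0.3, -1.3]
opening: 0.0244
```

```bash
python3 -c "
from H import *
plan(.6038,-.3182,.053,-94.9,claw=1,step=.03)
o=get_obs();print(o['wrist_force'])
"
```

```text
1 pose [ 0.6039 -0.3184  0.0555] [-1.7994e+02 -1.4000e-01 -9.4830e+01] t 9.55
[[1, [-0.02, 0.01, 0.25], [-0.06, -0.14, 0.07]]]
[-0.43811336 -0.28950069 -1.27425549]
```

Call:
play_rows:
  rows:
    - [1,[0,0,0.2],[0,0,0]]
    - [1,[0,0,0.1],[0,0,0]]

```text
time: 9.75
ee_pos: [0.604, -0.3184, 0.0531]
tcp_rot: [-179.9, -0.2, -94.8]
wrist_force: [-3.2, 2.0, 8.8]
opening: 0.0248
```

Call:
play_rows:
  rows:
    - [0.5,[0,0,0],[0,0,0]]
    - [0.5,[0,0,0],[0,0,0]]
    - [0.5,[0,0,0],[0,0,0]]

```text
time: 10.05
ee_pos: [0.6044, -0.3185, 0.0538]
tcp_rot: [-179.8, -0.2, -94.8]
wrist_force: [-0.1, -0.7, -0.1]
opening: 0.0425
```

```bash
python3 -c "
from H import *
held('tube_square_small_mid',.045,'b8')
"
```

```text
tube_square_small_mid conf 0.61 px 8733 (277, 304) fit [ 0.6056 -0.3195 -4.3459] 0.024 
tcp [ 0.6044 -0.3185  0.0537] [-179.85   -0.18  -94.83] t 10.15 open 0.0429 F [-0.3 -0.6 -1.2]
held offset tool cm [ 0.09 -0.13  0.  ] yaw rel 0.48
```

View pics/b8.png

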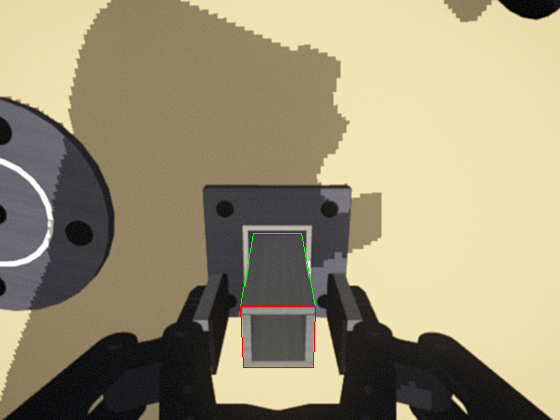

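Call:
play_rows:
  rows:
    - [0.2,[0,0,-1],[0,0,0]]
    - [0,[0,0,-4],[0,0,0]]
    - [0,[0,0,-4],[0,0,0]]
    - [0,[0,0,-4],[0,0,0]]
    - [0,[0,3,0],[0,0,0]]
    - [0,[0,3,0],[0,0,0]]
    - [0,[0,0,0],[0,0,0]]
    - [0,[0,0,0],[0,0,0]]

```text
time: 10.95
ee_pos: [0.5441, -0.3135, 0.195]
tcp_rot: [-179.5, -0.3, -94.8]
wrist_force: [0.3, 0.3, 0.2]
opening: 0.0854
```

```bash
python3 -c "
from H import *
look(['plate_square_small'],'b9')
look(['tube_square_small_mid'],'b10',z0=.008)
"
```

```text
plate_square_small conf 0.72 px 6831 (275, 119) fit [ 0.6049 -0.319  -4.8197] 0.019 
tcp [ 0.5446 -0.3134  0.1945] [-179.55   -0.33  -94.77] t 11.05 open 0.0855 F [-0.8  1.1  0.1]
tube_square_small_mid conf 0.91 px 1047 (277, 130) fit [ 0.6049 -0.3194 -3.6072] 0.046 
tcp [ 0.5447 -0.3133  0.1936] [-179.62   -0.29  -94.75] t 11.15 open 0.0856 F [0.8 0.4 0. ]
```

View pics/b9.png

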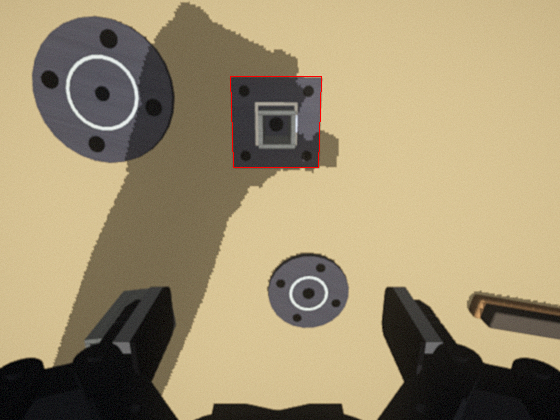

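View pics/b10.png

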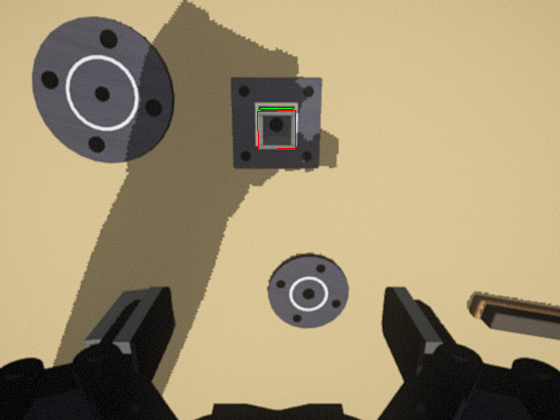

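```bash
python3 -c "
from H import *
look(['plate_round_small','plate_round_large'],'b11')
plan(.435,-.195,.20,0,claw=0)"
```

```text
plate_round_small conf 0.67 px 4780 (308, 290) fit [ 0.4415 -0.3371  4.6793] 0.026 
plate_round_large conf 0.9 px 16431 (102, 88) fit [ 0.641  -0.1778  5.5298] 0.012 
tcp [ 0.5445 -0.3133  0.1932] [-179.66   -0.28  -94.75] t 11.3 open 0.0851 F [ 0.5 -0.8  0.7]
12 pose [ 0.5445 -0.3133  0.1932] [-179.66   -0.28  -94.75] t 11.3
[[0, [-0.91, 0.99, -0.07], [-0.0, -0.04, -7.9]], [0, [-1.03, 0.86, -0.07], [-0.0, -0.04, -7.9]], [0, [-1.14, 0.71, -0.07], [-0.0, -0.04, -7.9]], [0, [-1.23, 0.54, -0.06], [-0.0, -0.04, -7.9]], [0, [-1.29, 0.37, -0.06], [-0.0, -0.04, -7.9]], [0, [-1.33, 0.19, -0.06], [-0.0, -0.04, -7.9]], [0, [-1.34, 0.0, -0.06], [-0.0, -0.04, -7.9]], [0, [-1.33, -0.18, -0.06], [-0.0, -0.04, -7.9]], [0, [-1.29, -0.36, -0.06], [-0.0, -0.04, -7.9]], [0, [-1.23, -0.54, -0.06], [-0.0, -0.04, -7.9]], [0, [-1.15, -0.7, -0.06], [-0.0, -0.04, -7.9]], [0, [-1.04, -0.85, -0.06], [-0.0, -0.04, -7.9]]]
```

Call:
play_rows:
  rows:
    - [0,[-0.9,1,-0.1],[0,0,-7.9]]
    - [0,[-1,0.9,-0.1],[0,0,-7.9]]
    - [0,[-1.1,0.7,-0.1],[0,0,-7.9]]
    - [0,[-1.2,0.5,0],[0,0,-7.9]]
    - [0,[-1.3,0.4,0],[0,0,-7.9]]
    - [0,[-1.3,0.2,0],[0,0,-7.9]]
    - [0,[-1.3,0,0],[0,0,-7.9]]
    - [0,[-1.3,-0.2,0],[0,0,-7.9]]
    - [0,[-1.3,-0.4,0],[0,0,-7.9]]
    - [0,[-1.2,-0.5,0],[0,0,-7.9]]
    - [0,[-1.1,-0.7,0],[0,0,-7.9]]
    - [0,[0,0,0],[0,0,0]]

```text
time: 12.5
ee_pos: [0.441, -0.2047, 0.1908]
tcp_rot: [179.9, 0.1, -4.2]
wrist_force: [0.5, -1.3, 0.7]
opening: 0.0853
```

```bash
python3 -c "
from H import *
look(['tube_square_large_mid'],'c1')"
```

```text
tube_square_large_mid conf 0.97 px 3733 (263, 173) fit [ 0.4348 -0.1755  2.7149] 0.028 
tcp [ 0.4418 -0.2054  0.1906] [ 1.7988e+02  3.0000e-02 -4.5300e+00] t 12.6 open 0.0853 F [ 0.4 -0.3  1. ]
```

View pics/c1.png

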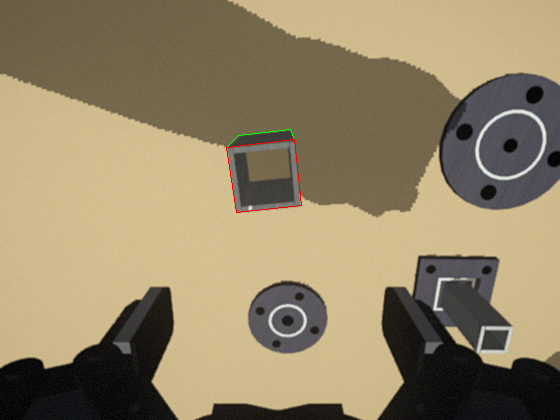

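```bash
python3 -c "
from H import *
plan(.4348,-.1755,.05,2.7,claw=0,nmin=2)"
```

```text
4 pose [ 0.4418 -0.2054  0.1906] [ 1.7988e+02  3.0000e-02 -4.5300e+00] t 12.6
[[0, [-0.23, -0.74, 3.51], [0.03, 0.01, -1.81]], [0, [-0.21, -0.74, 3.52], [0.03, 0.01, -1.81]], [0, [-0.19, -0.75, 3.52], [0.03, 0.01, -1.81]], [0, [-0.16, -0.75, 3.52], [0.03, 0.01, -1.81]]]
```

Call:
play_rows:
  rows:
    - [0,[-0.4,-1.4,0.5],[0,0,-3.5]]
    - [0,[-0.4,-1.2,1.5],[0,0,-3]]
    - [0,[0,-0.2,1.5],[0,0,-0.5]]
    - [0,[0,0,1],[0,0,0]]
    - [0,[0,0,0],[0,0,0]]

```text
time: 13.1
ee_pos: [0.4374, -0.1787, 0.1428]
tcp_rot: [179.9, 0.0, 1.7]
wrist_force: [-0.0, -0.4, -0.8]
opening: 0.0853
```

```bash
python3 -c "
from H import *
plan(.4348,-.1755,.05,2.7,claw=0,nmin=2)"
```

```text
3 pose [ 0.4374 -0.1787  0.1428] [1.7985e+02 4.0000e-02 1.7400e+00] t 13.1
[[0, [-0.08, -0.12, 3.09], [0.05, 0.01, -0.32]], [0, [-0.08, -0.11, 3.09], [0.05, 0.01, -0.32]], [0, [-0.08, -0.11, 3.09], [0.05, 0.01, -0.32]]]
```

Call:
play_rows:
  rows:
    - [0,[-0.2,-0.3,2],[0,0,-1]]
    - [0,[0,0,3.3],[0,0,0]]
    - [0,[0,0,3.3],[0,0,0]]
    - [0.2,[0,0,0],[0,0,0]]
    - [0.2,[0,0,0],[0,0,0]]

```text
time: 13.6
ee_pos: [0.4374, -0.1788, 0.0567]
tcp_rot: [179.8, -0.1, 2.2]
wrist_force: [-0.9, -0.4, 0.1]
opening: 0.0689
```

```bash
python3 -c "
from H import *
held('tube_square_large_mid',get_obs()['ee_pos'][2],'c2')
plan(.4348,-.1755,.05,2.7,claw=0)"
```

```text
tube_square_large_mid conf 0.66 px 21735 (269, 295) fit [ 0.4346 -0.1758  1.8493] 0.011 
tcp [ 0.4377 -0.1788  0.0572] [ 1.7973e+02 -1.7000e-01  2.2400e+00] t 13.7 open 0.068 F [1.  0.8 0.3]
held offset tool cm [-0.27 -0.31 -0.  ] yaw rel -0.36
1 pose [ 0.4377 -0.1788  0.0572] [ 1.7973e+02 -1.7000e-01  2.2400e+00] t 13.7
[[0, [-0.28, -0.35, 0.72], [0.27, -0.17, -0.46]]]
```

View pics/c2.png

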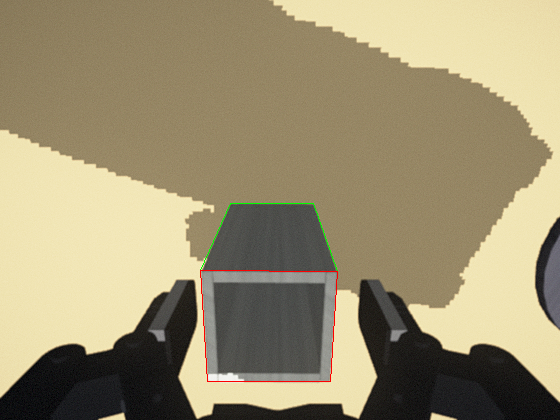

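Call:
play_rows:
  rows:
    - [0.2,[-0.3,-0.2,0.5],[0.2,-0.1,-0.2]]
    - [0.2,[0,0,0],[0,0,0]]
    - [1,[0,0,0],[0,0,0]]
    - [1,[0,0,0],[0,0,0]]
    - [1,[0,0,0],[0,0,0]]
    - [1,[0,0,0],[0,0,0]]
  newtons: 50

```text
time: 14.3
ee_pos: [0.4362, -0.1777, 0.0558]
tcp_rot: [179.8, -0.3, 2.4]
wrist_force: [0.8, -0.1, -1.7]
opening: 0.0446
```

```bash
python3 -c "
from H import *
held('tube_square_large_mid',get_obs()['ee_pos'][2],'c3')
plan(.635,-.085,.18,0,claw=1)"
```

```text
tube_square_large_mid conf 0.66 px 21945 (277, 299) fit [ 0.4364 -0.1759  2.6122] 0.015 
tcp [ 0.4362 -0.1777  0.0558] [179.82  -0.33   2.41] t 14.4 open 0.0445 F [-0.8 -0.4 -1.4]
held offset tool cm [ 0.03 -0.18 -0.  ] yaw rel 0.2
6 pose [ 0.4362 -0.1777  0.0558] [179.82  -0.33   2.41] t 14.4
[[1, [3.39, -1.4, -2.06], [0.03, -0.05, 0.4]], [1, [3.38, -1.42, -2.06], [0.03, -0.05, 0.4]], [1, [3.36, -1.45, -2.06], [0.03, -0.05, 0.4]], [1, [3.35, -1.47, -2.06], [0.03, -0.05, 0.4]], [1, [3.34, -1.5, -2.07], [0.03, -0.05, 0.4]], [1, [3.33, -1.52, -2.07], [0.03, -0.05, 0.4]]]
```

Call:
play_rows:
  rows:
    - [1,[0,0,-4],[0,0,0]]
    - [1,[0,0,-4],[0,0,0]]
    - [1,[0.5,-0.2,-3.5],[0,0,0.4]]
    - [1,[4,-1.8,-0.5],[0,0,0.4]]
    - [1,[4,-1.8,0],[0,0,0.4]]
    - [1,[4,-1.8,0],[0,0,0.4]]
    - [1,[4,-1.8,0],[0,0,0.4]]
    - [1,[2.5,-1,0],[0,0,0.4]]
    - [1,[0.5,0,0],[0,0,0]]
    - [1,[0,0,0],[0,0,0]]

```text
time: 15.4
ee_pos: [0.6335, -0.0847, 0.1749]
tcp_rot: [180.0, 0.1, -0.2]
wrist_force: [-0.5, -0.3, -4.8]
opening: 0.0446
```

```bash
python3 -c "
from H import *
look(['plate_square_large'],'c4')
held('tube_square_large_mid',.0558,'c5')"
```

```text
plate_square_large conf 0.59 px 21199 (282, 88) fit [ 0.6376 -0.0025  0.3972] 0.015 
tcp [ 0.6325 -0.0853  0.1753] [ 1.7998e+02  1.1000e-01 -2.5000e-01] t 15.5 open 0.0448 F [ 0.1  0.2 -3.6]
tube_square_large_mid none
tcp [ 0.6324 -0.0856  0.1763] [ 1.7997e+02  2.0000e-02 -2.9000e-01] t 15.6 open 0.0444 F [ 0.7  0.6 -3.3]Traceback (most recent call last):
  File "<string>", line 4, in <module>
    held('tube_square_large_mid',.0558,'c5')
    ~~~~^^^^^^^^^^^^^^^^^^^^^^^^^^^^^^^^^^^^
  File "H.py", line 87, in held
    x=look([name],tag,z0=z0)[name]; T=R.from_euler('xyz',o['tcp_rot'],degrees=True)
      ~~~~~~~~~~~~~~~~~~~~~~^^^^^^
KeyError: 'tube_square_large_mid'
```

View pics/c4.png

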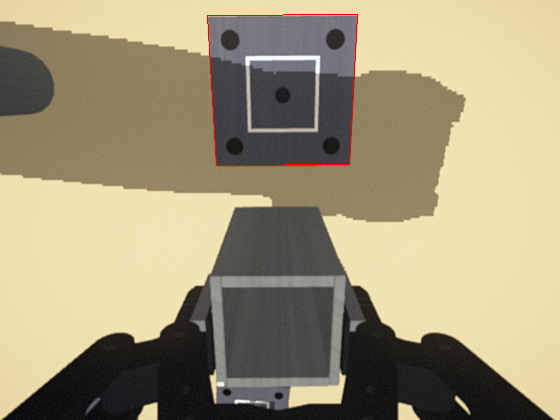

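```bash
python3 -c "
from H import *
plan(.6373,-.0043,.09,.3,claw=1)"
```

```text
3 pose [ 0.6324 -0.0856  0.1763] [ 1.7997e+02  2.0000e-02 -2.9000e-01] t 15.6
[[1, [0.15, -2.71, 2.88], [0.01, 0.01, -0.2]], [1, [0.16, -2.71, 2.88], [0.01, 0.01, -0.2]], [1, [0.17, -2.71, 2.88], [0.01, 0.01, -0.2]]]
```

Call:
play_rows:
  rows:
    - [1,[0.2,-2.8,1],[0,0,-0.3]]
    - [1,[0.2,-2.6,2],[0,0,-0.3]]
    - [1,[0.1,-2,2.4],[0,0,0]]
    - [1,[0,-0.4,2],[0,0,0]]
    - [1,[0,0,0.5],[0,0,0]]
    - [1,[0,0,0],[0,0,0]]

```text
time: 16.2
ee_pos: [0.6345, -0.0099, 0.1]
tcp_rot: [179.9, -0.3, -0.0]
wrist_force: [-0.1, -0.6, -3.6]
opening: 0.0446
```

```bash
python3 -c "
from H import *
held('tube_square_large_mid',.0558,'c5')
plan(.6373,-.0043,.0638,.3,claw=1)"
```

```text
tube_square_large_mid conf 0.91 px 21790 (277, 299) fit [ 0.6348 -0.008   0.3422] 0.018 
tcp [ 0.6352 -0.0101  0.101 ] [ 1.7991e+02 -4.2000e-01 -6.0000e-02] t 16.3 open 0.0444 F [ 0.4  0.  -3.7]
held offset tool cm [ 0.02 -0.19 -0.  ] yaw rel 0.38
1 pose [ 0.6352 -0.0101  0.101 ] [ 1.7991e+02 -4.2000e-01 -6.0000e-02] t 16.3
[[1, [0.18, -0.59, 3.72], [0.09, -0.42, -0.36]]]
```

Call:
play_rows:
  rows:
    - [1,[0.2,-0.5,1],[0,-0.4,-0.1]]
    - [1,[0,0,1.2],[0,0,0]]
    - [1,[0,0,0.3],[0,0,0]]
    - [1,[0,0,0],[0,0,0]]

```text
time: 16.7
ee_pos: [0.6388, -0.0063, 0.0766]
tcp_rot: [179.9, -0.2, -0.1]
wrist_force: [0.4, -0.3, -4.3]
opening: 0.0446
```

```bash
python3 -c "
from H import *
look([],'c6')
plan(.6373,-.0043,.0638,.3,claw=1)"
```

```text
tcp [ 0.6388 -0.0063  0.0767] [ 1.799e+02 -2.100e-01 -8.000e-02] t 16.75 open 0.0443 F [-0.4 -0.6 -3.4]
1 pose [ 0.6388 -0.0063  0.0767] [ 1.799e+02 -2.100e-01 -8.000e-02] t 16.75
[[1, [-0.15, -0.2, 1.29], [0.1, -0.21, -0.38]]]
```

View pics/c6.png

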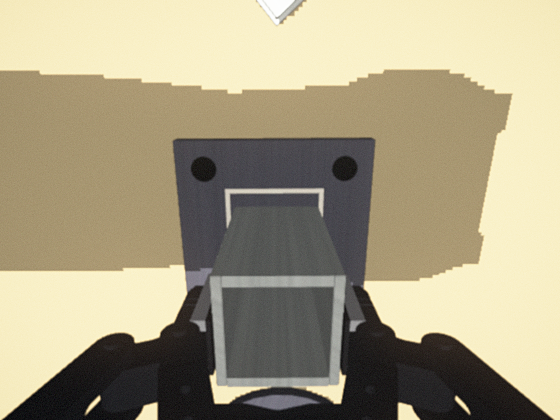

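Call:
play_rows:
  rows:
    - [1,[-0.15,-0.25,0.4],[0.1,-0.2,-0.2]]
    - [1,[0,0,0.4],[0,0,0]]
    - [1,[0,0,0],[0,0,0]]

```text
time: 17.05
ee_pos: [0.6373, -0.0037, 0.0684]
tcp_rot: [-180.0, -0.0, 0.1]
wrist_force: [0.9, -0.3, -3.6]
opening: 0.0445
```

```bash
python3 -c "
from H import *
plan(.6373,-.0043,.0638,.3,claw=1)"
```

```text
1 pose [ 0.6373 -0.0037  0.0684] [-1.7999e+02 -2.0000e-02  1.4000e-01] t 17.05
[[1, [-0.0, 0.06, 0.46], [-0.01, -0.02, -0.16]]]
```

Call:
play_rows:
  rows:
    - [1,[0,0.05,0.2],[0,0,0]]
    - [1,[0,0,0.15],[0,0,0]]
    - [1,[0,0,0.1],[0,0,0]]

```text
time: 17.35
ee_pos: [0.6375, -0.0042, 0.0639]
tcp_rot: [-180.0, -0.1, 0.1]
wrist_force: [-1.6, 0.6, -0.1]
opening: 0.0442
```

```bash
python3 -c "
from H import *
plan(.6373,-.0043,.0638,.3,claw=1)"
```

```text
1 pose [ 0.6375 -0.0042  0.0639] [-1.7999e+02 -5.0000e-02  1.5000e-01] t 17.35
[[1, [-0.02, 0.01, 0.01], [-0.01, -0.05, -0.15]]]
```

Call:
play_rows:
  rows:
    - [0,[0,0,0],[0,0,0]]
    - [0,[0,0,0],[0,0,0]]
    - [0,[0,0,-1],[0,0,0]]
    - [0,[0,0,-3],[0,0,0]]
    - [0,[0,0,-4],[0,0,0]]
    - [0,[0,0,-4],[0,0,0]]
    - [0,[0,3,-0.5],[0,0,0]]
    - [0,[0,3,0],[0,0,0]]
    - [0,[0,1.5,0],[0,0,0]]
    - [0,[0,0,0],[0,0,0]]
    - [0,[0,0,0],[0,0,0]]

```text
time: 18.45
ee_pos: [0.6387, -0.0805, 0.2044]
tcp_rot: [180.0, -0.7, 0.2]
wrist_force: [0.1, 0.1, -0.5]
opening: 0.0853
```

```bash
python3 -c "
from H import *
look(['plate_square_large'],'c7')
look(['tube_square_large_mid'],'c8',z0=.008)
plan(.436,-.005,.2,0)"
```

```text
plate_square_large conf 0.66 px 14086 (272, 94) fit [ 0.6373 -0.0025  0.3733] 0.014 
tcp [ 0.6386 -0.08    0.2041] [179.96  -0.7    0.27] t 18.55 open 0.0854 F [-1.3 -0.5 -0.6]
tube_square_large_mid conf 0.6 px 3052 (273, 98) fit [ 0.6371 -0.0017  0.5065] 0.014 
tcp [ 0.6386 -0.0798  0.2039] [179.96  -0.68   0.3 ] t 18.65 open 0.0855 F [ 0.5 -0.8 -0.3]
5 pose [ 0.6386 -0.0798  0.2039] [179.96  -0.68   0.3 ] t 18.65
[[0, [-4.05, -1.52, 0.03], [0.01, -0.14, 0.06]], [0, [-4.05, -1.51, 0.04], [0.01, -0.14, 0.06]], [0, [-4.05, -1.51, 0.05], [0.01, -0.14, 0.06]], [0, [-4.05, -1.5, 0.06], [0.01, -0.14, 0.06]], [0, [-4.05, -1.5, 0.07], [0.01, -0.14, 0.06]]]
```

View pics/c8.png

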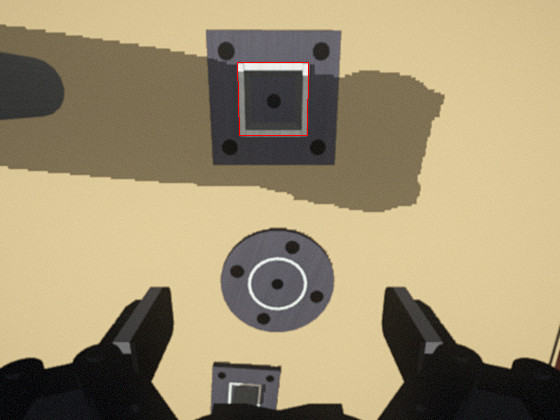

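Call:
play_rows:
  rows:
    - [0,[-4,-1.5,0],[0,-0.2,0]]
    - [0,[-4,-1.5,0],[0,-0.2,0]]
    - [0,[-4,-1.5,0],[0,-0.2,0]]
    - [0,[-4,-1.2,0.3],[0,-0.1,0]]
    - [0,[-3.5,-0.8,0.5],[0,0,0]]
    - [0,[0,0,0],[0,0,0]]
    - [0,[0,0,0],[0,0,0]]

```text
time: 19.35
ee_pos: [0.4352, -0.0097, 0.1886]
tcp_rot: [-179.9, 0.5, 0.7]
wrist_force: [-0.1, 0.1, 1.0]
opening: 0.0858
```

```bash
python3 -c "
from H import *
x=look(['pipe_round_large_mid'],'d1')['pipe_round_large_mid']
plan(x[0],x[1]-.001,.055,0)"
```

```text
pipe_round_large_mid conf 0.66 px 3634 (276, 189) fit [ 0.4335  0.008  -1.5008] 0.019 
tcp [ 0.4359 -0.0101  0.1885] [-179.95    0.54    0.63] t 19.45 open 0.0851 F [ 1.6  1.7 -0.1]
3 pose [ 0.4359 -0.0101  0.1885] [-179.95    0.54    0.63] t 19.45
[[0, [-0.03, -0.57, 4.45], [-0.02, 0.18, 0.21]], [0, [-0.05, -0.57, 4.45], [-0.02, 0.18, 0.21]], [0, [-0.06, -0.57, 4.45], [-0.02, 0.18, 0.21]]]
```

View pics/d1.png

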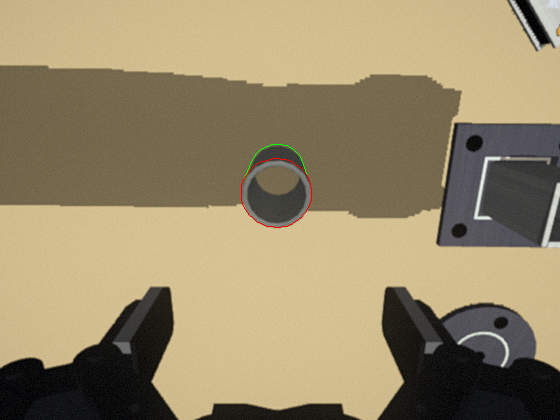

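Call:
play_rows:
  rows:
    - [0,[0,-1.5,1],[0,0.3,0.3]]
    - [0,[-0.1,-0.2,3],[0,0.2,0.3]]
    - [0,[-0.1,0,2],[0,0,0]]
    - [0,[0,0,0],[0,0,0]]

```text
time: 19.85
ee_pos: [0.4375, 0.0074, 0.1271]
tcp_rot: [-180.0, -0.0, -0.0]
wrist_force: [-0.6, 0.4, 0.2]
opening: 0.0851
```

```bash
python3 -c "
from H import *
plan(.4335,.007,.055,0)"
```

```text
2 pose [0.4375 0.0074 0.1271] [-1.7995e+02 -4.0000e-02 -4.0000e-02] t 19.85
[[0, [-0.2, 0.02, 3.61], [-0.02, -0.02, -0.02]], [0, [-0.2, 0.02, 3.61], [-0.02, -0.02, -0.02]]]
```

Call:
play_rows:
  rows:
    - [0,[-0.4,0,2],[0,0,0]]
    - [0,[0,0,3],[0,0,0]]
    - [0,[0,0,1.5],[0,0,0]]
    - [0.15,[0,0,0],[0,0,0]]
    - [0.15,[0,0,0],[0,0,0]]

```text
time: 20.35
ee_pos: [0.4382, 0.0068, 0.0643]
tcp_rot: [-180.0, -0.2, -0.1]
wrist_force: [0.6, 0.7, -0.3]
opening: 0.0725
```

```bash
python3 -c "
from H import *
held('pipe_round_large_mid',get_obs()['ee_pos'][2],'d2')
plan(.4335,.007,.055,0)"
```

```text
pipe_round_large_mid conf 0.94 px 16474 (265, 294) fit [ 0.4336  0.0076 -5.6883] 0.027 
tcp [0.4383 0.0069 0.0646] [-1.7996e+02 -2.2000e-01 -9.0000e-02] t 20.45 open 0.0726 F [ 0.3  0.7 -0.6]
held offset tool cm [-0.46 -0.07 -0.  ] yaw rel -5.59
1 pose [0.4383 0.0069 0.0646] [-1.7996e+02 -2.2000e-01 -9.0000e-02] t 20.45
[[0, [-0.48, -0.01, 0.96], [-0.04, -0.22, -0.09]]]
```

View pics/d2.png

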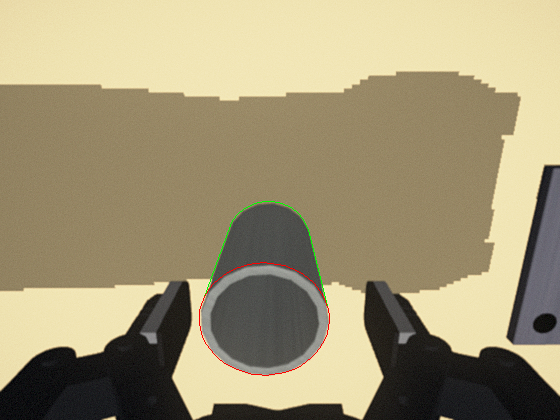

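Call:
play_rows:
  rows:
    - [0.15,[-0.5,0,0.6],[0,-0.2,0]]
    - [0.15,[-0.1,0,0.3],[0,0,0]]
    - [0.15,[0,0,0],[0,0,0]]
    - [1,[0,0,0],[0,0,0]]
    - [1,[0,0,0],[0,0,0]]
    - [1,[0,0,0],[0,0,0]]
    - [1,[0,0,0],[0,0,0]]

```text
time: 21.15
ee_pos: [0.4333, 0.0069, 0.0577]
tcp_rot: [-180.0, -0.2, -0.1]
wrist_force: [-0.5, 0.0, -1.0]
opening: 0.0459
```

```bash
python3 -c "
from H import *
held('pipe_round_large_mid',get_obs()['ee_pos'][2],'d3')
plan(.64,-.255,.18,0,claw=1)"
```

```text
pipe_round_large_mid conf 0.96 px 18369 (277, 302) fit [ 4.33700e-01  7.70000e-03 -1.11426e+01] 0.022 
tcp [0.4333 0.0069 0.0577] [-1.7995e+02 -2.4000e-01 -9.0000e-02] t 21.25 open 0.0464 F [-1.4  0.5 -0.8]
held offset tool cm [ 0.04 -0.08  0.  ] yaw rel -11.05
8 pose [0.4333 0.0069 0.0577] [-1.7995e+02 -2.4000e-01 -9.0000e-02] t 21.25
[[1, [2.59, 3.27, -1.52], [-0.01, -0.03, -0.01]], [1, [2.59, 3.27, -1.52], [-0.01, -0.03, -0.01]], [1, [2.59, 3.27, -1.52], [-0.01, -0.03, -0.01]], [1, [2.59, 3.27, -1.52], [-0.01, -0.03, -0.01]], [1, [2.59, 3.27, -1.53], [-0.01, -0.03, -0.01]], [1, [2.59, 3.27, -1.53], [-0.01, -0.03, -0.01]], [1, [2.59, 3.27, -1.53], [-0.01, -0.03, -0.01]], [1, [2.58, 3.27, -1.53], [-0.01, -0.03, -0.01]]]
```

Call:
play_rows:
  rows:
    - [1,[0,0,-4],[0,0,0]]
    - [1,[0,0,-4],[0,0,0]]
    - [1,[1,1.3,-3.5],[0,0,0]]
    - [1,[3,3.7,-0.5],[0,0,0]]
    - [1,[3,3.7,0],[0,0,0]]
    - [1,[3,3.7,0],[0,0,0]]
    - [1,[3,3.7,0],[0,0,0]]
    - [1,[3,3.7,0],[0,0,0]]
    - [1,[3,3.7,0],[0,0,0]]
    - [1,[1.5,2,0],[0,0,0]]
    - [1,[0,0,0],[0,0,0]]
    - [1,[0,0,0],[0,0,0]]

```text
time: 22.45
ee_pos: [0.6426, -0.2589, 0.1726]
tcp_rot: [-179.8, 0.4, 0.1]
wrist_force: [0.7, -0.0, -3.3]
opening: 0.046
```

```bash
python3 -c "
from H import *
look(['plate_round_large'],'d4')
held('pipe_round_large_mid',.0577,'d5')"
```

```text
plate_round_large conf 0.71 px 18087 (277, 91) fit [ 0.6413 -0.1778  5.787 ] 0.02 
tcp [ 0.6423 -0.2581  0.1732] [-1.7981e+02  3.6000e-01  1.2000e-01] t 22.55 open 0.0459 F [-0.8 -0.6 -3. ]
pipe_round_large_mid conf 0.75 px 18137 (277, 302) fit [ 0.6425 -0.2571 -2.284 ] 0.028 
tcp [ 0.6424 -0.2577  0.1744] [-1.7984e+02  2.7000e-01  1.5000e-01] t 22.65 open 0.0462 F [ 1.  -0.1 -2.7]
held offset tool cm [ 0.02 -0.1   0.  ] yaw rel -2.4
```

View pics/d4.png

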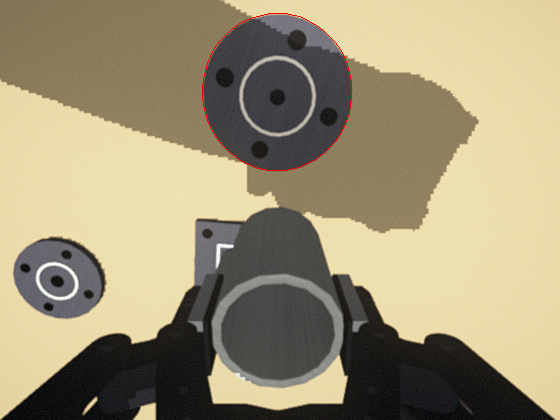

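Call:
play_rows:
  rows:
    - [1,[0,-2.6,0.8],[0,0.2,0]]
    - [1,[0,-2.6,2],[0,0.1,0]]
    - [1,[0,-2,2.2],[0,0,0]]
    - [1,[0,-0.5,2],[0,0,0]]
    - [1,[0,0,0.5],[0,0,0]]
    - [1,[0,0,0],[0,0,0]]

```text
time: 23.25
ee_pos: [0.641, -0.1737, 0.1034]
tcp_rot: [-180.0, -0.5, 0.4]
wrist_force: [0.8, 0.6, -2.3]
opening: 0.0459
```

```bash
python3 -c "
from H import *
plan(.6410,-.1788,.0657,0,claw=1)"
```

```text
1 pose [ 0.641  -0.1737  0.1034] [-179.97   -0.49    0.41] t 23.25
[[1, [-0.03, 0.51, 3.77], [-0.03, -0.49, 0.41]]]
```

Call:
play_rows:
  rows:
    - [1,[0,0.4,1],[0,-0.4,0.3]]
    - [1,[0,0.1,1.2],[0,-0.1,0]]
    - [1,[0,0,0.4],[0,0,0]]
    - [1,[0,0,0],[0,0,0]]

```text
time: 23.65
ee_pos: [0.642, -0.1808, 0.0785]
tcp_rot: [180.0, -0.2, 0.0]
wrist_force: [0.1, 0.4, -3.1]
opening: 0.0461
```

```bash
python3 -c "
from H import *
look([],'d6')
plan(.6410,-.1788,.0657,0,claw=1)"
```

```text
tcp [ 0.642  -0.1808  0.0787] [ 1.7995e+02 -1.7000e-01  0.0000e+00] t 23.7 open 0.0463 F [-0.2  1.  -3.3]
1 pose [ 0.642  -0.1808  0.0787] [ 1.7995e+02 -1.7000e-01  0.0000e+00] t 23.7
[[1, [-0.1, -0.2, 1.3], [0.05, -0.17, 0.0]]]
```

View pics/d6.png

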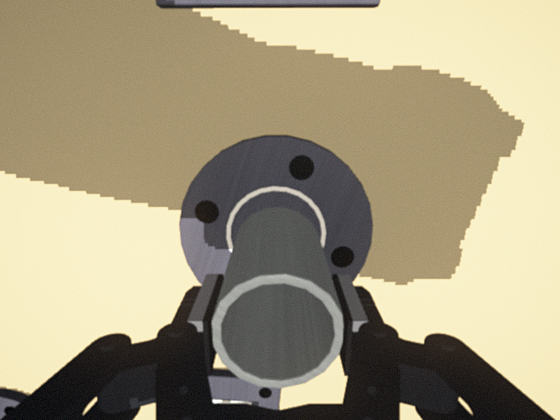

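Call:
play_rows:
  rows:
    - [1,[-0.1,-0.2,0.4],[0,-0.2,0]]
    - [1,[0,0,0.4],[0,0,0]]
    - [1,[0,0,0],[0,0,0]]

```text
time: 24.0
ee_pos: [0.6412, -0.1791, 0.0706]
tcp_rot: [179.9, 0.0, -0.0]
wrist_force: [-0.8, -0.3, -3.1]
opening: 0.0464
```

```bash
python3 -c "
from H import *
plan(.6410,-.1788,.0657,0,claw=1)"
```

```text
1 pose [ 0.6412 -0.1791  0.0706] [ 1.7994e+02  0.0000e+00 -3.0000e-02] t 24.0
[[1, [-0.02, -0.03, 0.49], [0.06, 0.0, -0.03]]]
```

Call:
play_rows:
  rows:
    - [1,[0,0,0.25],[0,0,0]]
    - [1,[0,0,0.15],[0,0,0]]
    - [1,[0,0,0.1],[0,0,0]]

```text
time: 24.3
ee_pos: [0.6415, -0.179, 0.0657]
tcp_rot: [179.9, -0.0, -0.0]
wrist_force: [-2.0, -1.7, 7.0]
opening: 0.046
```

```bash
python3 -c "
from H import *
plan(.6410,-.1788,.0657,0,claw=1)"
```

```text
1 pose [ 0.6415 -0.179   0.0657] [ 1.7993e+02 -4.0000e-02 -2.0000e-02] t 24.3
[[1, [-0.05, -0.02, -0.0], [0.07, -0.04, -0.02]]]
```

Resting (7 N up). Release and check.

Call:
play_rows:
  rows:
    - [0,[0,0,0],[0,0,0]]
    - [0,[0,0,0],[0,0,0]]
    - [0,[0,0,-1],[0,0,0]]
    - [0,[0,0,-3],[0,0,0]]
    - [0,[0,0,-4],[0,0,0]]
    - [0,[0,0,-4],[0,0,0]]
    - [0,[0,2.5,-0.5],[0,0,0]]
    - [0,[0,2.5,0],[0,0,0]]
    - [0,[0,1,0],[0,0,0]]
    - [0,[0,0,0],[0,0,0]]
    - [0,[0,0,0],[0,0,0]]

```text
time: 25.4
ee_pos: [0.6419, -0.2395, 0.2055]
tcp_rot: [179.8, -0.6, 0.1]
wrist_force: [0.1, 1.5, -0.5]
opening: 0.0851
```

```bash
python3 -c "
from H import *
look(['plate_round_large'],'d7')
look(['pipe_round_large_mid'],'d8',z0=.008)
plan(.43,.155,.19,0)"
```

```text
plate_round_large conf 0.96 px 11691 (274, 111) fit [ 0.6414 -0.1775  4.7059] 0.014 
tcp [ 0.642  -0.2391  0.2052] [ 1.7976e+02 -5.5000e-01  1.0000e-01] t 25.5 open 0.0854 F [ 0.9  0.3 -0.6]
pipe_round_large_mid conf 0.87 px 2539 (275, 129) fit [ 0.6417 -0.1784  1.3508] 0.027 
tcp [ 0.642  -0.239   0.2051] [ 1.7977e+02 -5.4000e-01  1.2000e-01] t 25.6 open 0.0851 F [ 0.4 -0.5 -0.8]
10 pose [ 0.642  -0.239   0.2051] [ 1.7977e+02 -5.4000e-01  1.2000e-01] t 25.6
[[0, [-2.11, -3.94, 0.11], [0.02, -0.05, 0.01]], [0, [-2.11, -3.94, 0.12], [0.02, -0.05, 0.01]], [0, [-2.11, -3.94, 0.12], [0.02, -0.05, 0.01]], [0, [-2.12, -3.94, 0.13], [0.02, -0.05, 0.01]], [0, [-2.12, -3.94, 0.13], [0.02, -0.05, 0.01]], [0, [-2.12, -3.94, 0.13], [0.02, -0.05, 0.01]], [0, [-2.12, -3.94, 0.14], [0.02, -0.05, 0.01]], [0, [-2.12, -3.94, 0.14], [0.02, -0.05, 0.01]], [0, [-2.12, -3.94, 0.14], [0.02, -0.05, 0.01]], [0, [-2.12, -3.94, 0.15], [0.02, -0.05, 0.01]]]
```

View pics/d8.png

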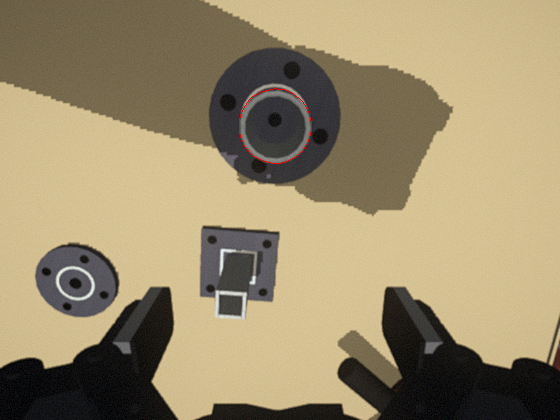

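Call:
play_rows:
  rows:
    - [0,[-2,-3.9,0],[0,0,0]]
    - [0,[-2.1,-3.9,0],[0,-0.2,0]]
    - [0,[-2.1,-3.9,0],[0,-0.1,0]]
    - [0,[-2.1,-3.9,0],[0,-0.1,0]]
    - [0,[-2.1,-3.9,0],[0,0,0]]
    - [0,[-2.1,-3.9,0.1],[0,0,0]]
    - [0,[-2.1,-3.9,0.2],[0,0,0]]
    - [0,[-2.1,-3.9,0.2],[0,0,0]]
    - [0,[-2,-3.7,0.3],[0,0,0]]
    - [0,[-1.5,-2.8,0.3],[0,0,0]]
    - [0,[0,0,0],[0,0,0]]
    - [0,[0,0,0],[0,0,0]]

```text
time: 26.8
ee_pos: [0.4263, 0.1552, 0.1862]
tcp_rot: [179.9, 0.2, 0.5]
wrist_force: [0.1, -0.2, -0.5]
opening: 0.0851
```

```bash
python3 -c "
from H import *
x=look(['pipe_round_small_mid'],'e1')['pipe_round_small_mid']
plan(x[0],x[1]-.001,.1,0)"
```

```text
pipe_round_small_mid conf 0.87 px 1363 (281, 177) fit [ 0.4288  0.1786 -0.2804] 0.068 
tcp [0.4269 0.1544 0.1863] [1.7995e+02 1.7000e-01 4.2000e-01] t 26.9 open 0.085 F [0.9 0.7 1.1]
2 pose [0.4269 0.1544 0.1863] [1.7995e+02 1.7000e-01 4.2000e-01] t 26.9
[[0, [0.11, -1.16, 4.31], [0.03, 0.08, 0.21]], [0, [0.1, -1.16, 4.31], [0.03, 0.08, 0.21]]]
```

View pics/e1.png

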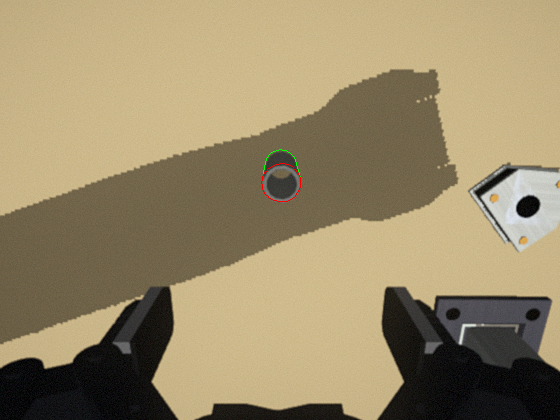

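Call:
play_rows:
  rows:
    - [0,[0.1,-1.6,1],[0,0.1,0.3]]
    - [0,[0.1,-0.6,3],[0,0,0.1]]
    - [0,[0,0,1.5],[0,0,0]]
    - [0,[0,0,0],[0,0,0]]

```text
time: 27.3
ee_pos: [0.4317, 0.1738, 0.1303]
tcp_rot: [179.9, -0.1, -0.4]
wrist_force: [1.3, -0.1, -0.2]
opening: 0.0855
```

```bash
python3 -c "
from H import *
plan(.4285,.1775,.045,0)"
```

```text
2 pose [0.4317 0.1738 0.1303] [ 1.7995e+02 -5.0000e-02 -3.7000e-01] t 27.3
[[0, [-0.16, -0.19, 4.26], [0.03, -0.03, -0.18]], [0, [-0.16, -0.19, 4.26], [0.03, -0.03, -0.18]]]
```

Call:
play_rows:
  rows:
    - [0,[-0.3,-0.4,1.5],[0,0,-0.3]]
    - [0,[0,0,3],[0,0,0]]
    - [0,[0,0,3],[0,0,0]]
    - [0.25,[0,0,0.3],[0,0,0]]
    - [0.25,[0,0,0],[0,0,0]]

```text
time: 27.8
ee_pos: [0.4326, 0.1748, 0.0547]
tcp_rot: [-180.0, -0.3, -0.5]
wrist_force: [-0.2, -0.5, 0.0]
opening: 0.0646
```

```bash
python3 -c "
from H import *
held('pipe_round_small_mid',get_obs()['ee_pos'][2],'e2')
plan(.4285,.1775,.045,0)"
```

```text
pipe_round_small_mid conf 0.88 px 6890 (267, 287) fit [0.4289 0.1782 2.3334] 0.035 
tcp [0.4329 0.1751 0.0553] [-179.96   -0.34   -0.44] t 27.9 open 0.064 F [ 1.2  0.7 -0.3]
held offset tool cm [-0.37 -0.35 -0.  ] yaw rel 2.79
1 pose [0.4329 0.1751 0.0553] [-179.96   -0.34   -0.44] t 27.9
[[0, [-0.45, -0.24, 1.03], [-0.03, -0.34, -0.44]]]
```

View pics/e2.png

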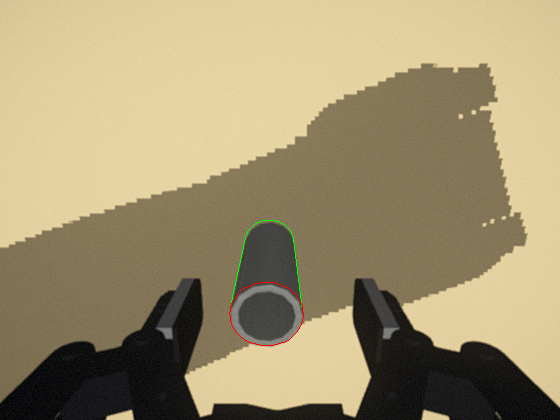

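Call:
play_rows:
  rows:
    - [0.25,[-0.5,-0.3,0.5],[0,-0.3,-0.4]]
    - [0.25,[-0.1,-0.1,0.3],[0,0,0]]
    - [0.25,[0,0,0],[0,0,0]]
    - [1,[0,0,0],[0,0,0]]
    - [1,[0,0,0],[0,0,0]]
    - [1,[0,0,0],[0,0,0]]
    - [1,[0,0,0],[0,0,0]]
    - [1,[0,0,0],[0,0,0]]
  newtons: 40

```text
time: 28.7
ee_pos: [0.4286, 0.1804, 0.051]
tcp_rot: [-179.8, -0.3, 0.0]
wrist_force: [0.6, 0.3, -0.1]
opening: 0.0266
```

```bash
python3 -c "
from H import *
held('pipe_round_small_mid',get_obs()['ee_pos'][2],'e3')
plan(.442,-.417,.18,0,claw=1)"
```

```text
pipe_round_small_mid conf 0.79 px 7508 (277, 303) fit [ 0.4289  0.178  -0.911 ] 0.022 
tcp [0.4286 0.1804 0.051 ] [-179.83   -0.32    0.  ] t 28.8 open 0.0261 F [0.5 0.1 0. ]
held offset tool cm [ 0.03  0.23 -0.  ] yaw rel -0.91
14 pose [0.4286 0.1804 0.051 ] [-179.83   -0.32    0.  ] t 28.8
[[1, [0.1, 4.26, -0.93], [-0.01, -0.02, 0.0]], [1, [0.1, 4.26, -0.93], [-0.01, -0.02, 0.0]], [1, [0.1, 4.26, -0.93], [-0.01, -0.02, 0.0]], [1, [0.1, 4.26, -0.93], [-0.01, -0.02, 0.0]], [1, [0.1, 4.26, -0.93], [-0.01, -0.02, 0.0]], [1, [0.1, 4.27, -0.93], [-0.01, -0.02, 0.0]], [1, [0.1, 4.27, -0.93], [-0.01, -0.02, 0.0]], [1, [0.1, 4.27, -0.93], [-0.01, -0.02, 0.0]], [1, [0.1, 4.27, -0.93], [-0.01, -0.02, 0.0]], [1, [0.1, 4.27, -0.93], [-0.01, -0.02, 0.0]], [1, [0.1, 4.27, -0.93], [-0.01, -0.02, 0.0]], [1, [0.1, 4.27, -0.92], [-0.01, -0.02, 0.0]]]
[[1, [0.1, 4.27, -0.92], [-0.01, -0.02, 0.0]], [1, [0.1, 4.27, -0.92], [-0.01, -0.02, 0.0]]]
```

Call:
play_rows:
  rows:
    - [1,[0,0,-4],[0,0,0]]
    - [1,[0,0,-4],[0,0,0]]
    - [1,[0.1,2,-3.5],[0,0,0]]
    - [1,[0.1,4.5,-0.5],[0,0,0]]
    - [1,[0.1,4.5,0],[0,0,0]]
    - [1,[0.1,4.5,0],[0,0,0]]
    - [1,[0.1,4.5,0],[0,0,0]]
    - [1,[0.1,4.5,0],[0,0,0]]
    - [1,[0.1,4.5,0],[0,0,0]]
    - [1,[0.1,4.5,0],[0,0,0]]
    - [1,[0.1,4.5,0],[0,0,0]]
    - [1,[0.1,4.5,0],[0,0,0]]

```text
time: 30.0
ee_pos: [0.4376, -0.2574, 0.1741]
tcp_rot: [-180.0, -0.3, 0.5]
wrist_force: [1.0, -0.4, -1.1]
opening: 0.0262
```

```bash
python3 -c "
from H import *
plan(.442,-.417,.18,0,claw=1)"
```

```text
4 pose [ 0.4376 -0.2574  0.1741] [-179.96   -0.34    0.54] t 30.0
[[1, [0.07, 3.99, -0.15], [-0.01, -0.08, 0.14]], [1, [0.08, 3.99, -0.15], [-0.01, -0.08, 0.14]], [1, [0.09, 3.99, -0.15], [-0.01, -0.08, 0.14]], [1, [0.1, 3.99, -0.15], [-0.01, -0.08, 0.14]]]
```

Call:
play_rows:
  rows:
    - [1,[0.1,4,0],[0,-0.1,0.2]]
    - [1,[0.1,4,0],[0,-0.1,0.1]]
    - [1,[0.1,3.8,0],[0,-0.1,0.1]]
    - [1,[0.1,2.5,0],[0,0,0]]
    - [1,[0,0,0],[0,0,0]]
    - [1,[0,0,0],[0,0,0]]

```text
time: 30.6
ee_pos: [0.4393, -0.412, 0.1702]
tcp_rot: [-179.8, 0.2, -0.3]
wrist_force: [0.7, 0.3, -1.7]
opening: 0.0268
```

```bash
python3 -c "
from H import *
look(['plate_round_small'],'e4')
held('pipe_round_small_mid',.051,'e5')"
```

```text
plate_round_small conf 0.68 px 8863 (280, 102) fit [ 0.4416 -0.3366  2.8246] 0.014 
tcp [ 0.4396 -0.4112  0.1705] [-1.7984e+02  1.4000e-01 -2.3000e-01] t 30.7 open 0.0263 F [ 0.8  0.5 -2.1]
pipe_round_small_mid conf 0.74 px 7347 (277, 303) fit [ 0.4396 -0.4135 -0.6673] 0.035 
tcp [ 0.4398 -0.4109  0.1711] [-1.7988e+02  1.1000e-01 -1.8000e-01] t 30.8 open 0.0264 F [ 0.3 -0.5 -0.9]
held offset tool cm [ 0.01  0.22 -0.  ] yaw rel -0.44
```

View pics/e4.png

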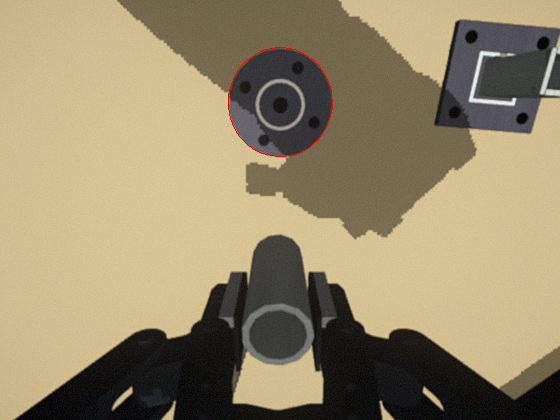

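Call:
play_rows:
  rows:
    - [1,[0.1,-2.5,0.8],[0,0.1,0]]
    - [1,[0.1,-2.6,2],[0,0,0]]
    - [1,[0,-1.6,2.4],[0,0,0]]
    - [1,[0,-0.3,2.2],[0,0,0]]
    - [1,[0,0,0.7],[0,0,0]]
    - [1,[0,0,0],[0,0,0]]

```text
time: 31.4
ee_pos: [0.4436, -0.3341, 0.091]
tcp_rot: [179.9, -0.3, 0.2]
wrist_force: [0.3, 0.3, -1.5]
opening: 0.0265
```

```bash
python3 -c "
from H import *
plan(.4414,-.3344,.059,0,claw=1)"
```

```text
1 pose [ 0.4436 -0.3341  0.091 ] [ 1.7992e+02 -2.8000e-01  1.7000e-01] t 31.4
[[1, [-0.24, 0.02, 3.2], [0.08, -0.28, 0.17]]]
```

Call:
play_rows:
  rows:
    - [1,[-0.2,0,0.8],[0,-0.3,0.2]]
    - [1,[0,0,0.9],[0,0,0]]
    - [1,[0,0,0.3],[0,0,0]]
    - [1,[0,0,0],[0,0,0]]

```text
time: 31.8
ee_pos: [0.4426, -0.3356, 0.0724]
tcp_rot: [179.8, -0.1, -0.1]
wrist_force: [-0.1, 0.7, -1.5]
opening: 0.0265
```

```bash
python3 -c "
from H import *
look([],'e6')
plan(.4414,-.3344,.059,0,claw=1)"
```

```text
tcp [ 0.4426 -0.3356  0.0726] [ 1.7978e+02 -1.3000e-01 -7.0000e-02] t 31.85 open 0.0268 F [-0.1  0.1 -1.4]
1 pose [ 0.4426 -0.3356  0.0726] [ 1.7978e+02 -1.3000e-01 -7.0000e-02] t 31.85
[[1, [-0.13, -0.12, 1.36], [0.22, -0.13, -0.07]]]
```

View pics/e6.png

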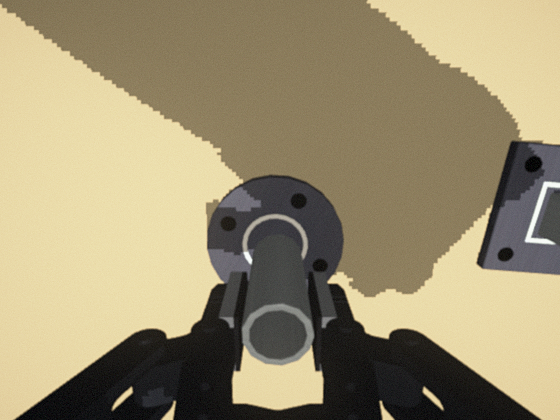

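Call:
play_rows:
  rows:
    - [1,[-0.15,-0.15,0.4],[0.2,-0.1,0]]
    - [1,[0,0,0.4],[0,0,0]]
    - [1,[0,0,0],[0,0,0]]

```text
time: 32.15
ee_pos: [0.4412, -0.3345, 0.0645]
tcp_rot: [180.0, -0.1, -0.1]
wrist_force: [0.0, 0.1, -1.4]
opening: 0.0261
```

```bash
python3 -c "
from H import *
plan(.4414,-.3344,.059,0,claw=1)"
```

```text
1 pose [ 0.4412 -0.3345  0.0645] [ 1.7997e+02 -6.0000e-02 -1.0000e-01] t 32.15
[[1, [0.02, -0.01, 0.55], [0.03, -0.06, -0.1]]]
```

Call:
play_rows:
  rows:
    - [1,[0,0,0.3],[0,0,0]]
    - [1,[0,0,0.15],[0,0,0]]
    - [1,[0,0,0.1],[0,0,0]]

```text
time: 32.45
ee_pos: [0.4414, -0.3347, 0.0589]
tcp_rot: [179.9, -0.1, -0.1]
wrist_force: [-2.0, -0.5, 10.4]
opening: 0.0266
```

```bash
python3 -c "
from H import *
plan(.4414,-.3344,.059,0,claw=1)"
```

```text
1 pose [ 0.4414 -0.3347  0.0589] [ 1.7994e+02 -9.0000e-02 -1.0000e-01] t 32.45
[[1, [0.0, -0.03, -0.01], [0.06, -0.09, -0.1]]]
```

Call:
play_rows:
  rows:
    - [0,[0,0,0],[0,0,0]]
    - [0,[0,0,0],[0,0,0]]
    - [0,[0,0,-1],[0,0,0]]
    - [0,[0,0,-3],[0,0,0]]
    - [0,[0,0,-4],[0,0,0]]
    - [0,[0,0,-4],[0,0,0]]
    - [0,[0,2.5,-0.5],[0,0,0]]
    - [0,[0,2.5,0],[0,0,0]]
    - [0,[0,1,0],[0,0,0]]
    - [0,[0,0,0],[0,0,0]]
    - [0,[0,0,0],[0,0,0]]

```text
time: 33.55
ee_pos: [0.4411, -0.3953, 0.1957]
tcp_rot: [179.8, -0.3, -0.0]
wrist_force: [0.0, 0.8, -0.2]
opening: 0.0852
```

```bash
python3 -c "
from H import *
look(['plate_round_small'],'e7')
look(['pipe_round_small_mid'],'e8',z0=.008)
for n in ['top','scene']:
    c=camera(n); im=c['img'][:,:,::-1]
    cv2.imwrite(f'pics/f_{n}.png',im)
"
```

```text
plate_round_small conf 0.84 px 6237 (276, 119) fit [ 0.4414 -0.3366  3.9791] 0.017 
tcp [ 0.4412 -0.3949  0.1955] [ 1.7978e+02 -3.0000e-01 -1.0000e-02] t 33.65 open 0.0854 F [ 0.3  0.2 -0. ]
pipe_round_small_mid conf 0.79 px 983 (276, 131) fit [ 0.4412 -0.3367 -0.0372] 0.038 
tcp [ 0.4412 -0.3949  0.1956] [ 1.7977e+02 -3.0000e-01  1.0000e-02] t 33.75 open 0.0855 F [-0.1 -0.   0. ]
```

View pics/e8.png

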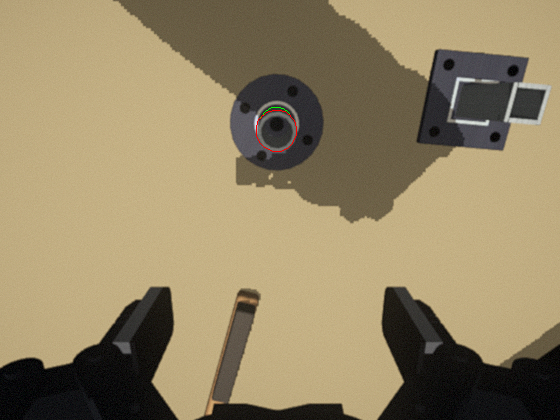

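View pics/f_scene.png

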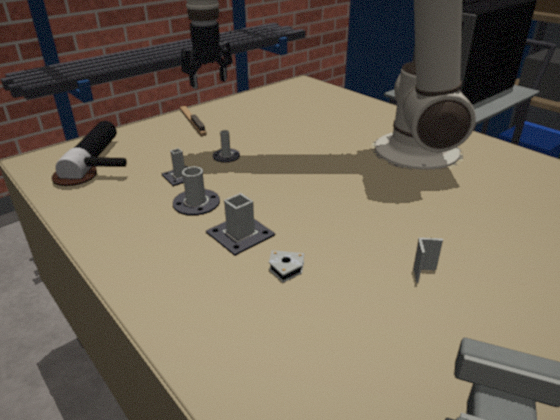

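View pics/f_top.png

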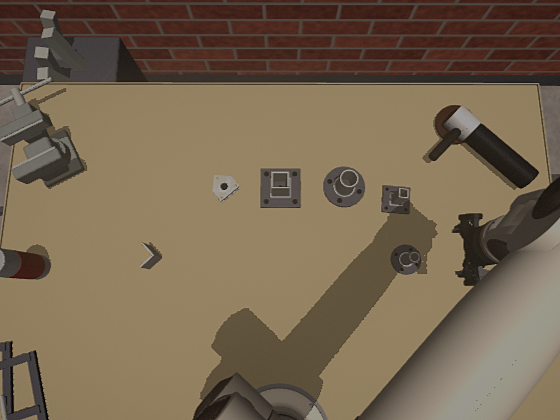

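```bash
python3 -c "
from workcell import job_done
print(job_done())"
```

```text
the job is handed in; nothing more can be done
None
```

All four cut-offs stand upright on their matching base plates, released, and the job was handed in at about 34 s of the 104 s allowed. The last scene and top pictures show the gripper clear of everything. They also show the angle offcut and magnet where they started, checked by eye only.

I checked each placing afterwards by fitting tube and plate outlines in the wrist camera pictures:

| Cut-off | Offset from plate centre | Turn relative to plate edges |
|---|---|---|
| Small square tube | about 0.4 mm | about 0.2–1.2° (readings disagree) |
| Large square tube | about 0.8 mm | about 0.1° |
| Large round pipe | about 1 mm | – |
| Small round pipe | about 0.2 mm | – |

- **Small square tube turn:** the 1.2° reading comes from a coarse fit of a small outline. The angle of the jaws at release gave about 0.2°, and a close-up just after release gave about 0.5°. I did not look again to settle it.
- **Large round pipe offset:** part of the 1 mm is noise in the outline fit.
- **Forces:** the force readings I took were all at or under about 11 N.

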